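Load stub shafts from the keyhole rack into the cam-clamp pallet and book it by scanner

ROBOT

A 6-joint arm with a two-finger parallel gripper is mounted at the origin on the work surface. World frame = base frame: x ahead of the robot, y to its left, z up, the work surface at z = 0. Lengths are in mm, angles in rad, forces in N, time in s.
With the tool pointing down it reaches from about 300 to 850 mm from the base axis. Payload 5.4 kg.
Tool frame: the origin (TCP) lies on the front face of the gripper's body, between the roots of the fingers; the fingertips stand 73 mm ahead of it and the grasp point (between the pads) lies 54 mm ahead of it; z points along the fingers, x is the direction in which the jaws open and shut, and the axes are right-handed (so a half turn about z gives the same grasp; the last joint's range is limited). The gripper opens to 85 mm and grips with 20 to 120 N. Pads are 22 mm wide; open, the fingers measure 114 mm over their backs; the gripper's body (76 mm by 85 mm) begins 54 mm behind the grasp point. The pads swing forward as they close: fully open they stand 13 mm farther back than shut.
Start: joints at [-1.349, 0.158, 1.597, -0, 1.386, -0.21], TCP at [240.616, -522.217, 303.899] pointing down, gripper open.
Joint ranges: [-2.91, 2.91], [-0.94, 2.29], [0.18, 2.7], [-1.29, 4.43], [0.17, 2.64], [-3, 3]. Speed limits (rad/s): [2.57, 2.57, 3.14, 3.14, 3.14, 3.14].

INTERFACE

Orientations are given as a 3x3 rotation matrix whose columns are the frame's x, y, z axes.
In Python, from workcell import ctrl, viewer gives the robot as it stands.
- The arm moves only by the tool move_arm, never from a script. Its argument "plan" is a list of rows, each a list of 3 entries, a list of its own where there are three numbers: the closure, from -1 (fully open) to 1 (shut), so that 0 is half open, then the shift along the tool's x, y, z in cm, then the turn, a rotation vector about the tool's x, y, z in degrees. A call has exactly 10 rows; each row is the pose to reach, as a shift and turn from the pose measured when the call began, along the tool's axes at that moment; what a row does not reach only later rows make up. A row lasts 1/12 s, in which the tool goes at most 41.7 mm and 7.16 degrees, less where a joint would pass 70% of its speed; a pose out of reach is approached as far as the arm can. A call with a gripper value outside its range is refused whole. The fingers move at their own pace and stop on an object; "grip_force" is the grip in N (left out, the last holds). Time passes only in rows, so rows that repeat a pose let the fingers close, or fill a call up. It gives the time, the measured TCP pose, the force and the opening at its end, in the units of the state.
- ctrl.observe(): the state, without advancing time (a new reading comes with each control period).
- viewer.get_image(name): name is "side" or "top"; returns a dict with "img" (384x512x3 uint8, blue, green, red), "vertical_fov" (degrees; the focal length in pixels is half the picture's height over the tangent of half this angle, whatever the lens; pixels are square), "cx", "cy" (the principal point, pixels), "world_from_camera" (4x4, takes a point from camera to world coordinates). Camera axes: x right, y down, z forward; pixel columns grow to the right and rows downward; lengths in mm; the calibration is good to about 2 mm. A picture is of the moment at which its call begins. There is no depth.
- ctrl.close_job(): hands the job in, once; it reports no verdict.
Trained networks look in a picture, given as the dict that the camera call returned (one of the last four; its "shot" number tells which), for a name from the list of things; names that differ only in an ending like _2 or _b are one class to them, and where a whole thing is asked for, a point or a joint stands for the part that bears it (a point fixed in the world has none). Each returns a list of dicts, best first, with "p" (0 to 1); they miss things now and then, are a little off and sometimes report something else, mostly with a low value. They report only what shows in the picture. A call takes as long as a camera call. They do not tell look-alikes from the thing itself.
- viewer.find_in(picture, name): "xyz" ([x, y, z] in mm, in the coordinates of the camera as it stood for that picture, good to about 4 mm: the middle of the surface that is visible of it).
- viewer.mark_of(picture, name): "xyz" ([x, y, z] in mm, in the coordinates of the camera as it stood for that picture, good to about 4 mm: a listed point, or the origin of a listed thing).
The state is a dict: "time": time; "qpos": joint angles; "qvel": joint speeds; "effort": joint torques, N m; "tool_pos": TCP position; "tool_rot": TCP orientation; "force": force on the tool from outside, world axes, zero at the start; "moment": the same for the moment, N m; "opening": opening from 0.0 (shut) to 1.0 (fully open).
Only numpy, scipy, OpenCV 4.12 (cv2) and the standard library are available. Lean on these libraries where they do the work, as an engineer would, in place of code of your own. Each camera call takes 0.05 s, during which the arm holds its last target.

TASK

Swing the pallet's cam lever fully open, draw every stub shaft along its keyhole slot to the wide end, lift it out and stand it upright in the pallet's channel; when all are in, turn the lever just far enough that the clamp bar holds them snug against the stop rail, its springs squeezed by 2 to 3 mm and not overrun, which bruises the flanges. Then take the scanner, hold it still for two seconds with its beam on the middle of the pallet's ticket from 12 to 30 cm away, and stand it back upright in the middle of its mat. Leave the bottle, the bearing race and the spanner alone.

Things in the scene. Friction and masses are not known exactly. Their poses are not given: they have to be found in the camera images.
- rack: Fixed grey sheet-metal transit rack, 260 mm (its y) x 148 mm (its x), flat plate 6 mm thick on two side legs, top 46 mm above the bench, open below. Origin under its middle on the bench. Three keyhole slots at y = -82, 0 and +82 mm of its frame, all along its x axis, wide ends towards -x.
- rack_top (a point): Middle of the rack's top, axes as the rack's. In this frame each keyhole has its wide end (eight-sided, 66 mm across) centred at x = -35 mm, and from there a 26 mm wide slot runs towards +x; a hung shaft can go no further than x = +30 mm.
- shaft_a_mid (a point): Turned steel stub shaft, 0.35 kg, 120 mm tall, upright. From the bottom: flange 58 mm diameter and 10 mm thick, neck 22 mm diameter and 16 mm long, plain shank 32 mm diameter from 26 to 120 mm height. This point is on its axis, 60 mm above its underside; z is its axis. Which slot it hangs in varies; it may be absent.
- shaft_b_mid (a point): Another stub shaft, same as shaft a; may be absent. Hung in the rack, its neck is in the narrow slot, the shoulder over the neck rests on the rack's top and the flange hangs below the plate (underside 20 mm above the bench), so that it comes out upward only at the wide end.
- shaft_c_mid (a point): Another stub shaft, same as shaft a; may be absent.
- pallet: Fixed aluminium clamping pallet, 300 mm (its x) x 230 mm (its y), top 20 mm above the bench; origin under its middle on the bench. On its +y side stands the stop rail, facing it the spring-backed clamp bar (both 25 mm high); the channel between them runs along its x axis. On the -y side are the cam and its lever.
- channel (a point): Middle of the channel's floor (pallet x = 0, y = +45 mm), on the pallet's top; axes as the pallet's. Shafts stand here in a row along x, anywhere within 105 mm either side; 80 mm apart leaves room for fingers. Lever open, the channel is 65 to 72 mm wide.
- stop_rail: Fixed steel rail 280 mm long (x), 25 mm high, bolted on the pallet parallel to its x axis; where across the pallet (its y = 76 to 82 mm) differs from start to start. Origin at the middle of the lower edge of the face that the flanges bear on; that face looks to its -y.
- cam_lever (a joint): Angle of the cam lever, rad: 0 fully open, 2.5 far stop; it grows clockwise seen from above. It pushes the clamp bar's slide towards the rail by 9 mm per rad (spiral cam); at 0 the bar's face is at pallet y = +10.5 mm. Flanges standing on the rail are first touched at 0.8 to 1.5, according to the rail. Drag 0.35 N m (3 N at the handle); it stays where it is left.
- cam_pin (a point): The lever's vertical turning axis, at the height of the pallet's top; axes as the pallet's.
- lever_grip (a point): Middle of the lever's handle, an upright black round post of 21 mm diameter at the lever's end, 115 mm from the turning axis; this point is 80 mm above the bench, the post's top 108 mm and the lever under it 51 mm. At lever angle 0 the lever points 25 degrees clockwise of the pallet's +x axis.
- clamp_bar (a joint): How far the clamp bar (steel, 250 mm long) is pressed back on its springs, m: 0 when it touches nothing, 0.010 when they are solid; 5 N per mm. Pushing loose shafts along the floor alone gives up to 2 mm.
- ticket (a point): Middle of the pallet's ticket, a white printed label of 74 x 48 mm with black bars, lying flat on the pallet's top near its +x -y corner.
- mat: Fixed flat black rubber mat, 170 x 150 mm, 2 mm thick; origin under its middle. The scanner's place.
- scanner_mid (a point): Middle of the head of a cordless pistol-shaped scanner, 0.28 kg, standing by itself on its round 76 mm foot. This point is 125 mm above the foot's underside, over its middle. The head is 44 mm wide between flat upright sides (46 over the grey grips; along y), 86 mm long, slopes nose-down by 35 degrees; its top is at 168 mm. z up; x horizontal, the way it looks.
- scan_window (a point): Middle of the scanner's window: 39 mm ahead (scanner x) of scanner_mid and 25 mm lower. The beam leaves along this point's own +x axis, that is forward and 35 degrees downward when the scanner is upright.
- oil_bottle: Bystander: white oil bottle 54 mm diameter, 150 mm tall; origin under its middle.
- bearing_race: Bystander: steel bearing race, 80 mm diameter, 22 mm high; origin under its middle.
- spanner: Bystander: spanner 190 mm long, lying flat; origin under its middle.
Mind the look-alikes: they are no part of the job. Leave any turquoise look-alike of the part that bears shaft_a_mid alone.

How it is judged (in metres and radians):
On the way, in this order (a step that is already met when the one before it is completed fails the run):
1. the cam lever is swung open (angle under 0.3 rad) (value of joint cam_lever below 0.3 rad), for 0.1 s.
2. every shaft stands upright on the channel floor between bar and rail, let go, the lever still open (under 0.6 rad) (x of shaft_a_mid in the frame of channel between -0.12 and 0.12 m and y of shaft_a_mid in the frame of stop_rail between -0.048 and -0.024 m and z of shaft_a_mid in the frame of channel between 0.054 and 0.066 m and angle between each of shaft_a_mid, shaft_b_mid, shaft_c_mid's own z axis and vertical below 0.12 rad and contact force between each of shaft_a, shaft_b, shaft_c and the fingers below 0.1 N and x of shaft_b_mid in the frame of channel between -0.12 and 0.12 m and y of shaft_b_mid in the frame of stop_rail between -0.048 and -0.024 m and z of shaft_b_mid in the frame of channel between 0.054 and 0.066 m and x of shaft_c_mid in the frame of channel between -0.12 and 0.12 m and y of shaft_c_mid in the frame of stop_rail between -0.048 and -0.024 m and z of shaft_c_mid in the frame of channel between 0.054 and 0.066 m and value of joint cam_lever below 0.6 rad), for 0.2 s.
3. the clamp bar presses every shaft against the stop rail, its springs squeezed by 0.5 to 4.5 mm (value of joint clamp_bar between 0.0005 and 0.0045 m and contact force between each of shaft_a, shaft_b, shaft_c and stop_rail above 0.5 N), for 0.3 s.
4. the held scanner's beam rests on the ticket for a second (its middle within 22 mm of the beam's line, 100 to 330 mm from the window) (y of ticket in the frame of scan_window between -0.022 and 0.022 m and z of ticket in the frame of scan_window between -0.022 and 0.022 m and x of ticket in the frame of scan_window between 0.1 and 0.33 m and linear speed of scanner below 0.03 m/s and contact force between scanner and the fingers above 0.5 N), for 1 s.
At the end, for the whole second after the job is handed in: Every shaft present stands upright on the channel floor, pressed on the stop rail (over 0.5 N each), within 120 mm of the channel's middle, the clamp bar's springs squeezed by 0.5 to 4.5 mm; the scanner stands upright on its mat, within 45 mm of its middle (all of step 3 and x of shaft_a_mid in the frame of channel between -0.12 and 0.12 m and y of shaft_a_mid in the frame of stop_rail between -0.048 and -0.024 m and z of shaft_a_mid in the frame of channel between 0.054 and 0.066 m and angle between each of shaft_a_mid, shaft_b_mid, shaft_c_mid's own z axis and vertical below 0.12 rad and contact force between each of shaft_a, shaft_b, shaft_c and the fingers below 0.1 N and x of shaft_b_mid in the frame of channel between -0.12 and 0.12 m and y of shaft_b_mid in the frame of stop_rail between -0.048 and -0.024 m and z of shaft_b_mid in the frame of channel between 0.054 and 0.066 m and x of shaft_c_mid in the frame of channel between -0.12 and 0.12 m and y of shaft_c_mid in the frame of stop_rail between -0.048 and -0.024 m and z of shaft_c_mid in the frame of channel between 0.054 and 0.066 m and horizontal distance between scanner_mid and mat below 0.045 m and angle between scanner_mid's own z axis and vertical below 0.1 rad and z of scanner_mid in the frame of mat between 0.12 and 0.135 m and linear speed of scanner below 0.02 m/s); the robot touches nothing.
It fails at once if the cam is overrun: the clamp bar's springs are squeezed by more than 7 mm (value of joint clamp_bar above 0.007 m).
It fails at once if the bottle, the bearing race or the spanner is moved by more than 30 mm (distance of any of oil_bottle, bearing_race, spanner from where it was at the start of the episode above 0.03 m).
Of shaft_a, shaft_b, shaft_c only 2 to 3 are there at a start; the rules pass over those that are not, and their reading is None.
At some moment in a run one of scanner may be knocked a few centimetres aside while the robot is not near it.
Once in a run the grip may slacken for a moment while it holds something.
It also fails if it takes over 192 s, if anything falls off the work surface, if the arm or the gripper's body presses on something with over 40 N, if the wrist force passes 120 N, or if a joint passes its speed limit or range.

## Working session

There is one attempt and no reset: what is moved stays moved. The work goes in short steps, Python scripts to look and compute and a tool call to move; the robot and the scene stay as the last step left them, time stands still between calls to the robot, and variables do not carry over. Pictures are saved under pics/ and viewed, and the job is handed in when it is done.

Besides the shell and the picture viewer there is one more tool, called after "Request:" as name(argument=value, ...), one argument or row to a line, values as JSON. move_arm: Moves the arm, as the interface text tells. Its arguments: {"type":"object","properties":{"plan":{"type":"array"},"grip_force":{"type":"number"}},"required":["plan"]}

```bash
ls; mkdir -p pics; cat > h.py <<'E'
import numpy as np, cv2
from workcell import ctrl, viewer
def shot(n,fn=None):
    p=viewer.get_image(n)
    if fn: cv2.imwrite('pics/'+fn,p['img'])
    return p
def K(p):
    f=p['img'].shape[0]/2/np.tan(np.radians(p['vertical_fov'])/2); return f,p['cx'],p['cy']
def w(p,xyz):
    T=np.array(p['world_from_camera']); return (T@np.r_[xyz,1])[:3]
def pix(p,X):
    T=np.linalg.inv(np.array(p['world_from_camera'])); c=(T@np.r_[X,1])[:3]; f,cx,cy=K(p)
    return np.array([cx+f*c[0]/c[2],cy+f*c[1]/c[2]])
def ray(p,u,v,z):
    T=np.array(p['world_from_camera']); f,cx,cy=K(p)
    d=T[:3,:3]@np.array([(u-cx)/f,(v-cy)/f,1]); o=T[:3,3]; return o+d*(z-o[2])/d[2]
E
python3 - <<'E'
from h import *
s=ctrl.observe(); print(s)
for n in ('side','top'):
    p=shot(n,n+'0.png'); print(n,p['vertical_fov'],p['cx'],p['cy'],np.round(p['world_from_camera'],3).tolist())
    for k in ['rack','rack_top','shaft_a_mid','pallet','channel','stop_rail','cam_pin','lever_grip','ticket','mat','scanner_mid','scan_window','oil_bottle','bearing_race','spanner']:
        for d in viewer.mark_of(p,k): 
            X=w(p,d['xyz']); print(k,round(d['p'],2),np.round(X),np.round(pix(p,X)))
E
```

```text
pics
{'time': 0.0, 'qpos': array([-1.34909163e+00,  1.59078556e-01,  1.59823373e+00, -1.21806186e-05,
        1.38617963e+00, -2.10104178e-01]), 'qvel': array([ 1.65802696e-03,  5.80195463e-04, -8.32596519e-04, -4.82305690e-05,
        2.21697337e-04, -6.23000582e-04]), 'effort': array([ 1.01298727e-03, -3.95996761e+01, -3.31423509e+01, -1.54992549e-04,
        8.38025735e-03, -1.93890003e-06]), 'tool_pos': array([ 240.51802157, -521.77167032,  302.89943317]), 'tool_rot': array([[ 4.18515968e-01, -9.08209337e-01, -4.29314507e-04],
       [-9.08207534e-01, -4.18516012e-01,  1.85014138e-03],
       [-1.85999068e-03, -3.84407042e-04, -9.99998196e-01]]), 'force': array([ 0.46137256, -0.08929854,  0.50888038]), 'moment': array([ 0.05640634, -0.01140806, -0.01487865]), 'opening': 0.9972334687177126}
side 55.75065358248471 253.448285427835 193.71587170701267 [[-0.765, -0.512, 0.39, 168.376], [-0.644, 0.61, -0.463, 590.651], [-0.001, -0.605, -0.796, 993.277], [0.0, 0.0, 0.0, 1.0]]
rack 0.92 [521. 312.   2.] [223. 280.]
rack_top 0.97 [520. 315.  48.] [221. 274.]
shaft_a_mid 0.9 [680. 353.  61
[... 1367 characters left out ...]
538. -49.  -1.] [282. 220.]
channel 0.6 [534.  -0.  22.] [266. 222.]
stop_rail 0.56 [529.  35.  19.] [254. 223.]
cam_pin 0.82 [544. -93.  19.] [297. 218.]
cam_pin 0.74 [555. 239.  80.] [183. 214.]
lever_grip 0.59 [ 566. -203.   78.] [337. 208.]
ticket 0.78 [ 652. -110.   17.] [301. 182.]
ticket 0.38 [521. 399.  74.] [128. 227.]
mat 0.68 [ 451. -395.    1.] [397. 247.]
scanner_mid 0.75 [ 448. -405.  128.] [418. 248.]
scan_window 0.85 [ 412. -410.   99.] [416. 261.]
scan_window 0.59 [ 765. -232.   -2.] [338. 147.]
scan_window 0.39 [778.  -5.   0.] [266. 144.]
oil_bottle 0.82 [730. 142.  -2.] [219. 161.]
bearing_race 0.63 [780.  -5.   2.] [266. 144.]
spanner 0.82 [ 766. -232.   -4.] [338. 147.]
```

```bash
python3 - <<'E'
import cv2
a=cv2.imread('pics/side0.png');b=cv2.imread('pics/top0.png')
cv2.imwrite('pics/side0b.png',cv2.resize(a,(800,600),interpolation=cv2.INTER_CUBIC))
cv2.imwrite('pics/top0b.png',cv2.resize(b,(800,600),interpolation=cv2.INTER_CUBIC))
E
```

```text
(no output)
```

View pics/side0b.png

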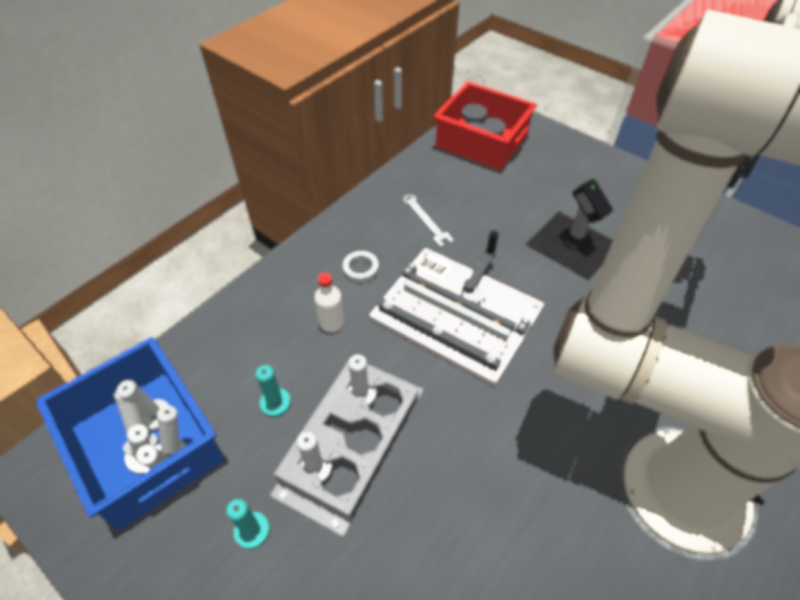

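View pics/top0b.png

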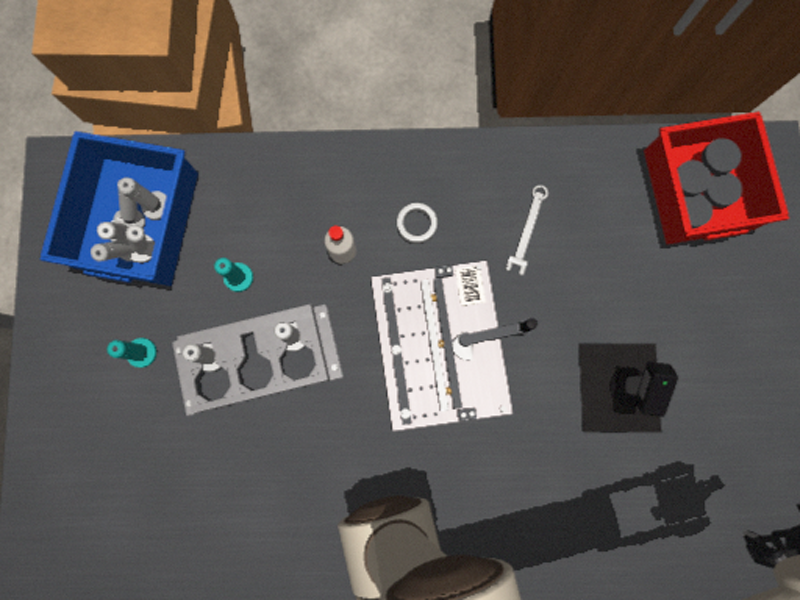

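```bash
python3 - <<'E'
import cv2,numpy as np
a=cv2.imread('pics/side0.png');b=cv2.imread('pics/top0.png')
def crop(i,x0,y0,x1,y1,s,fn): cv2.imwrite('pics/'+fn,cv2.resize(i[y0:y1,x0:x1],None,fx=s,fy=s,interpolation=cv2.INTER_CUBIC))
crop(b,60,185,230,275,4.5,'t_rack.png')
crop(b,230,160,350,280,5,'t_pal.png')
crop(a,150,210,280,345,4.4,'s_rack.png')
crop(a,225,140,355,250,5,'s_pal.png')
crop(b,360,210,450,285,5,'t_scan.png')
E
```

```text
(no output)
```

View pics/t_rack.png

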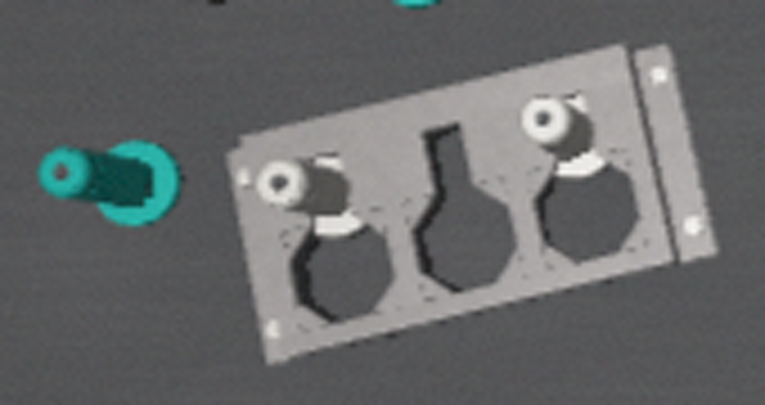

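View pics/t_pal.png

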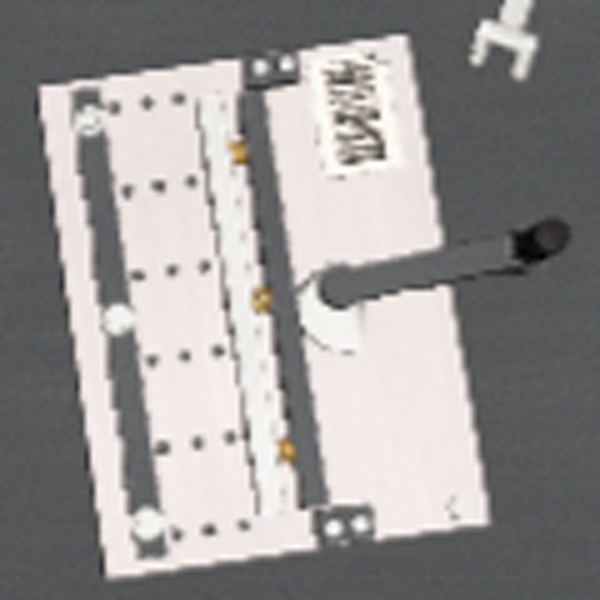

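View pics/s_rack.png

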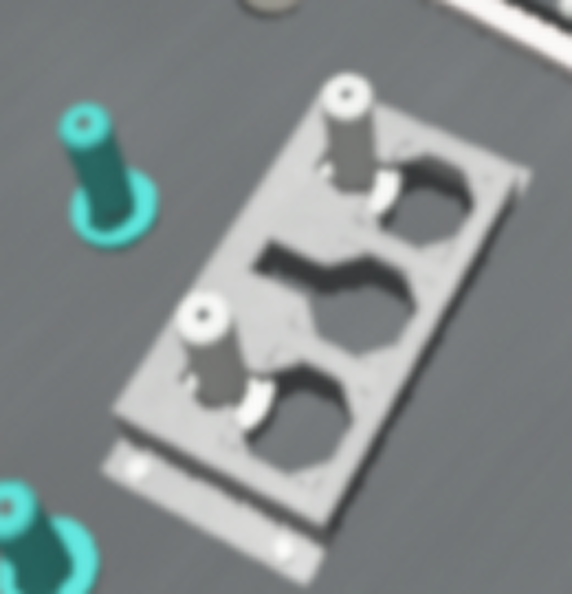

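View pics/s_pal.png

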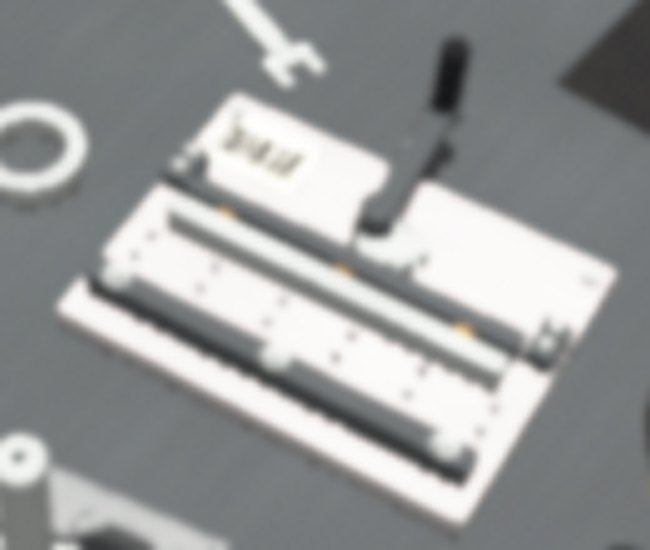

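View pics/t_scan.png

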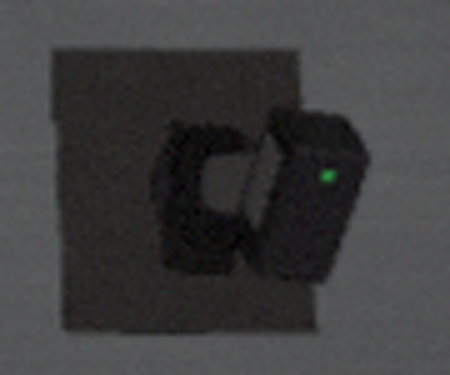

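```bash
python3 - <<'E'
from h import *
t=shot('top');s=shot('side')
T=lambda u,v,o,k:(o[0]+(u+.5)/k-.5,o[1]+(v+.5)/k-.5)
def pr(n,p,pts,o,k,z):
    R=np.array([ray(p,*T(u,v,o,k),z)[:2] for u,v in pts]); print(n,np.round(R,1).tolist()); return R
pr('shafts top',t,[(280,183),(543,119)],(60,185),4.5,140)
pr('shafts side',s,[(203,315),(346,95)],(150,210),4.4,140)
R=pr('rack corners',t,[(232,143),(625,45),(672,262),(268,362)],(60,185),4.5,46)
pr('octs',t,[(344,270),(466,240),(588,212)],(60,185),4.5,46)
pr('octs side',s,[(299,417),(361,305),(428,199)],(150,210),4.4,46)
P=pr('pallet',t,[(40,87),(408,35),(490,522),(108,577)],(230,160),5,20)
print(P.mean(0),[np.linalg.norm(P[i]-P[i-1]) for i in range(4)])
for i,j in((3,0),(2,1)): d=P[j]-P[i]; print('yaw x',np.degrees(np.arctan2(d[1],d[0])))
for i,j in((1,0),(2,3)): d=P[j]-P[i]; print('yaw y',np.degrees(np.arctan2(-d[0],d[1])))
P2=pr('pallet side',s,[(57,310),(237,92),(617,272),(463,525)],(225,140),5,20)
print(P2.mean(0),[np.linalg.norm(P2[i]-P2[i-1]) for i in range(4)])
pr('handle top108',t,[(550,235)],(230,160),5,108)
pr('handle side108',s,[(456,42)],(225,140),5,108)
pr('ticket t',t,[(359,115)],(230,160),5,20)
pr('ticket s',s,[(261,146)],(225,140),5,20)
pr('mat t',t,[(50,47),(300,50),(317,331),(62,331)],(360,210),5,2)
E
```

```text
shafts top [[522.1, 395.3], [558.1, 236.8]]
shafts side [[520.2, 397.4], [556.3, 237.9]]
rack corners [[555.5, 459.0], [615.9, 200.1], [472.8, 169.2], [413.1, 430.7]]
octs [[471.3, 382.9], [489.3, 303.6], [506.1, 224.1]]
octs side [[467.5, 384.8], [487.2, 307.1], [503.5, 223.3]]
pallet [[671.9, 83.8], [700.1, -142.6], [405.1, -179.4], [376.9, 47.3]]
[538.50825725 -47.72684472] [np.float64(297.28393820058955), np.float64(228.19247706854176), np.float64(297.3378741554056), np.float64(228.48247796880028)]
yaw x 7.050469485427227
yaw x 7.106359381705078
yaw y 7.100893366249582
yaw y 7.087339498710182
pallet side [[668.4, 87.5], [698.6, -143.2], [400.8, -178.5], [371.5, 49.2]]
[534.83366091 -46.26207359] [np.float64(299.3234978526412), np.float64(232.6386937210312), np.float64(299.8587553212171), np.float64(229.63593403390695)]
handle top108 [[565.8, -204.1]]
handle side108 [[565.6, -208.3]]
ticket t [[650.9, -110.8]]
ticket s [[653.3, -113.3]]
mat t [[537.4, -316.8], [532.9, -468.7], [365.0, -465.4], [367.5, -313.6]]
```

```bash
cat >> h.py <<'E'
from scipy.spatial.transform import Rotation as Rn
def tooldown(yaw):
    c,s=np.cos(np.radians(yaw)),np.sin(np.radians(yaw))
    return np.array([[c,s,0],[s,-c,0],[0,0,-1.]])
def yawof(R): return np.degrees(np.arctan2(R[1,0],R[0,0]))
def rel(targets,s=None):
    s=s or ctrl.observe(); R=np.array(s['tool_rot']);p=np.array(s['tool_pos'])
    print('t',round(s['time'],2),'pos',np.round(p,1),'yaw',round(yawof(R),1),'open',round(s['opening'],3),'F',np.round(s['force'],1))
    for x,y,z,yaw in targets:
        d=R.T@(np.array([x,y,z])-p)/10
        r=np.degrees(Rn.from_matrix(R.T@(tooldown(yaw) if np.isscalar(yaw) else yaw)).as_rotvec())
        print('shift',np.round(d,2).tolist(),'turn',np.round(r,1).tolist())
E
python3 -c "
from h import *
rel([(560,-215,300,11),(565.7,-206,200,11),(565.7,-206,146,11)])"
```

```text
t 1.7 pos [ 240.6 -522.2  303.9] yaw -65.3 open 1.003 F [-0.2  0.7 -0.5]
shift [-14.54, -41.86, 0.39] turn [-0.0, 0.0, -76.3]
shift [-15.11, -42.76, 10.39] turn [-0.0, 0.0, -76.3]
shift [-15.11, -42.76, 15.79] turn [-0.0, 0.0, -76.3]
```

Request:
move_arm(
  plan=[
    [-1, [-14.5, -41.9, 0.4], [0, 0, -76.3]],
    [-1, [-14.5, -41.9, 0.4], [0, 0, -76.3]],
    [-1, [-14.5, -41.9, 0.4], [0, 0, -76.3]],
    [-1, [-14.5, -41.9, 0.4], [0, 0, -76.3]],
    [-1, [-14.5, -41.9, 0.4], [0, 0, -76.3]],
    [-1, [-14.5, -41.9, 0.4], [0, 0, -76.3]],
    [-1, [-14.5, -41.9, 0.4], [0, 0, -76.3]],
    [-1, [-14.5, -41.9, 0.4], [0, 0, -76.3]],
    [-1, [-14.5, -41.9, 0.4], [0, 0, -76.3]],
    [-1, [-14.5, -41.9, 0.4], [0, 0, -76.3]],
  ],
  grip_force=40,
)

```text
time: 2.53
tool_pos: [542.4, -231.9, 300.3]
tool_rot: [[0.993, 0.117, 0.0], [0.117, -0.993, -0.0], [0.0, 0.0, -1.0]]
force: [-0.2, -1.2, 1.0]
opening: 1.002
```

```bash
python3 -c "
from h import *
rel([(560,-215,300,11),(565.7,-206,220,11),(565.7,-206,146,11)])"
```

```text
t 2.53 pos [ 542.4 -231.9  300.3] yaw 6.7 open 1.002 F [-0.2 -1.2  1. ]
shift [1.94, -1.48, 0.03] turn [0.0, -0.0, -4.3]
shift [2.61, -2.3, 8.03] turn [0.0, -0.0, -4.3]
shift [2.61, -2.31, 15.43] turn [0.0, -0.0, -4.3]
```

Request:
move_arm(
  plan=[
    [-0.3, [2.6, -2.3, 3], [0, 0, -4.3]],
    [-0.3, [2.6, -2.3, 7], [0, 0, -4.3]],
    [-0.3, [2.6, -2.3, 11], [0, 0, -4.3]],
    [-0.3, [2.6, -2.3, 14], [0, 0, -4.3]],
    [-0.3, [2.6, -2.3, 15.4], [0, 0, -4.3]],
    [-0.3, [2.6, -2.3, 15.4], [0, 0, -4.3]],
    [-0.3, [2.6, -2.3, 15.4], [0, 0, -4.3]],
    [-0.3, [2.6, -2.3, 15.4], [0, 0, -4.3]],
    [-0.3, [2.6, -2.3, 15.4], [0, 0, -4.3]],
    [-0.3, [2.6, -2.3, 15.4], [0, 0, -4.3]],
  ],
)

```text
time: 3.37
tool_pos: [566.6, -206.8, 148.4]
tool_rot: [[0.982, 0.191, 0.004], [0.191, -0.982, -0.002], [0.003, 0.003, -1.0]]
force: [-0.2, 0.7, 0.6]
opening: 0.65
```

```bash
python3 -c "
from h import *
rel([(565.7,-206,146,11)])
p=shot('side');cv2.imwrite('pics/l1.png',cv2.resize(p['img'][90:240,220:400],None,fx=4,fy=4))"
```

```text
t 3.37 pos [ 566.6 -206.8  148.4] yaw 11.0 open 0.65 F [-0.2  0.7  0.6]
shift [-0.08, -0.1, 0.24] turn [0.2, -0.2, 0.0]
```

View pics/l1.png

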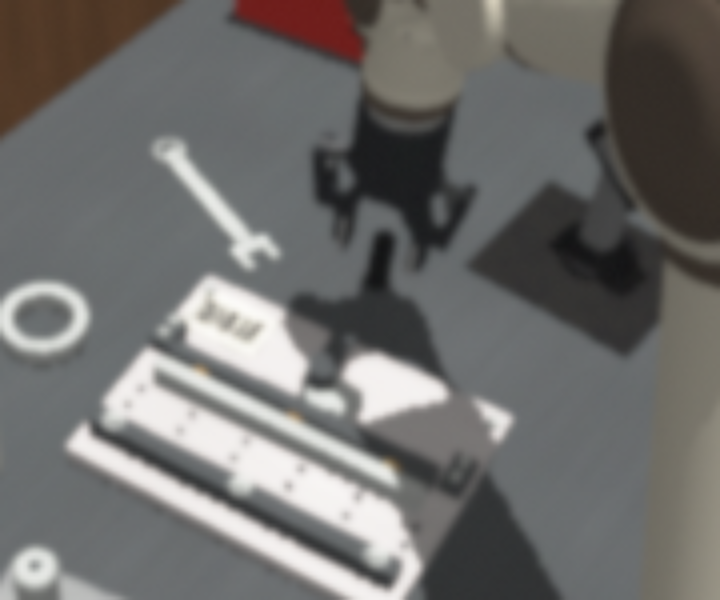

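The post (crop px 380,265) stands between the open fingers. Closing on it.

Request:
move_arm(
  plan=[
    [1, [0, 0, 0.2], [0, 0, 0]],
    [1, [0, 0, 0.2], [0, 0, 0]],
    [1, [0, 0, 0.2], [0, 0, 0]],
    [1, [0, 0, 0.2], [0, 0, 0]],
    [1, [0, 0, 0.2], [0, 0, 0]],
    [1, [0, 0, 0.2], [0, 0, 0]],
    [1, [0, 0, 0.2], [0, 0, 0]],
    [1, [0, 0, 0.2], [0, 0, 0]],
    [1, [0, 0, 0.2], [0, 0, 0]],
    [1, [0, 0, 0.2], [0, 0, 0]],
  ],
  grip_force=40,
)

```text
time: 4.25
tool_pos: [566.4, -206.9, 146.5]
tool_rot: [[0.982, 0.191, 0.003], [0.191, -0.982, -0.002], [0.002, 0.003, -1.0]]
force: [-3.7, -1.2, 5.2]
opening: 0.233
```

```bash
python3 -c "
from h import *
s=ctrl.observe()
pin=np.array([543.5,-93.1]);p=np.array(s['tool_pos'])[:2]
d=p-pin;print(np.linalg.norm(d));a0=np.degrees(np.arctan2(d[1],d[0]));print('theta',np.radians(7.1-25-a0),a0)
r=115
rel([(*(pin+r*np.array([np.cos(np.radians(a)),np.sin(np.radians(a))])),p2,11+(a-a0)) for a in np.r_[np.linspace(a0,-19.5,10)[1:],-19.5] for p2 in [s['tool_pos'][2]]])"
```

```text
116.09099250891009
theta 1.0599410713196065 -78.63014991918844
t 4.25 pos [ 566.4 -206.9  146.5] yaw 11.0 open 0.233 F [-3.7 -1.2  5.2]
shift [1.31, -0.19, 0.0] turn [0.2, -0.1, -6.5]
shift [2.61, -0.43, 0.0] turn [0.2, -0.1, -13.1]
shift [3.87, -0.81, 0.01] turn [0.2, -0.1, -19.7]
shift [5.08, -1.33, 0.01] turn [0.2, -0.1, -26.3]
shift [6.23, -1.99, 0.01] turn [0.2, -0.1, -32.8]
shift [7.29, -2.77, 0.01] turn [0.2, -0.1, -39.4]
shift [8.25, -3.67, 0.01] turn [0.2, -0.1, -46.0]
shift [9.1, -4.67, 0.01] turn [0.2, -0.0, -52.5]
shift [9.84, -5.77, 0.0] turn [0.2, -0.0, -59.1]
shift [9.84, -5.77, 0.0] turn [0.2, -0.0, -59.1]
```

Request:
move_arm(
  plan=[
    [1, [0.6, -0.05, 0], [0, 0, -3]],
    [1, [1.3, -0.19, 0], [0, 0, -6.5]],
    [1, [2.0, -0.3, 0], [0, 0, -9.8]],
    [1, [2.6, -0.43, 0], [0, 0, -13.1]],
    [1, [3.25, -0.6, 0], [0, 0, -16.4]],
    [1, [3.87, -0.81, 0], [0, 0, -19.7]],
    [1, [4.5, -1.06, 0], [0, 0, -23]],
    [1, [5.1, -1.33, 0], [0, 0, -26.3]],
    [1, [5.65, -1.65, 0], [0, 0, -29.5]],
    [1, [6.23, -1.99, 0], [0, 0, -32.8]],
  ],
)

```text
time: 5.08
tool_pos: [623.9, -175.3, 146.5]
tool_rot: [[0.72, 0.694, 0.003], [0.694, -0.72, -0.002], [0.0, 0.003, -1.0]]
force: [-3.3, 1.1, 3.3]
opening: 0.229
```

```bash
cat >> h.py <<'E'
PIN=np.array([543.5,-93.1])
def theta(s):
    d=np.array(s['tool_pos'])[:2]-PIN; a=np.degrees(np.arctan2(d[1],d[0])); return np.linalg.norm(d),np.radians(7.1-25-a),a
def arc(th_end,n,r=115):
    s=ctrl.observe(); rr,th,a0=theta(s); print('r,theta',rr,th); y0=yawof(np.array(s['tool_rot']))
    L=[]
    for t in np.linspace(th,th_end,n+1)[1:]:
        a=7.1-25-np.degrees(t); L.append((*(PIN+r*np.array([np.cos(np.radians(a)),np.sin(np.radians(a))])),s['tool_pos'][2],y0+a-a0))
    rel(L,s)
E
python3 -c "
from h import *
arc(0.0,10)"
```

```text
r,theta 114.97484210765442 0.4836737316985401
t 5.08 pos [ 623.9 -175.3  146.5] yaw 43.9 open 0.229 F [-3.3  1.1  3.3]
shift [0.56, -0.02, 0.0] turn [0.2, -0.0, -2.8]
shift [1.11, -0.06, 0.0] turn [0.2, -0.0, -5.5]
shift [1.66, -0.13, 0.0] turn [0.2, -0.0, -8.3]
shift [2.21, -0.23, 0.0] turn [0.2, -0.0, -11.1]
shift [2.75, -0.35, 0.0] turn [0.2, -0.0, -13.9]
shift [3.29, -0.5, -0.0] turn [0.2, -0.0, -16.6]
shift [3.81, -0.68, -0.0] turn [0.2, 0.0, -19.4]
shift [4.33, -0.88, -0.0] turn [0.2, 0.0, -22.2]
shift [4.84, -1.11, -0.0] turn [0.2, 0.0, -24.9]
shift [5.34, -1.36, -0.0] turn [0.2, 0.0, -27.7]
```

Request:
move_arm(
  plan=[
    [1, [0.56, -0.02, 0], [0, 0, -2.8]],
    [1, [1.1, -0.06, 0], [0, 0, -5.5]],
    [1, [1.66, -0.13, 0], [0, 0, -8.3]],
    [1, [2.2, -0.23, 0], [0, 0, -11.1]],
    [1, [2.75, -0.35, 0], [0, 0, -13.9]],
    [1, [3.3, -0.5, 0], [0, 0, -16.6]],
    [1, [3.8, -0.68, 0], [0, 0, -19.4]],
    [1, [4.33, -0.88, 0], [0, 0, -22.2]],
    [1, [4.84, -1.11, 0], [0, 0, -24.9]],
    [1, [5.2, -1.28, 0], [0, 0, -27]],
  ],
)

```text
time: 5.92
tool_pos: [652.4, -129.1, 146.5]
tool_rot: [[0.325, 0.946, 0.002], [0.946, -0.325, -0.001], [-0.0, 0.002, -1.0]]
force: [-4.2, 0.7, 4.8]
opening: 0.24
```

```bash
python3 -c "
from h import *
print(theta(ctrl.observe()),ctrl.observe()['force'])
p=shot('top');cv2.imwrite('pics/l2.png',cv2.resize(p['img'][150:290,220:370],None,fx=4,fy=4))
p=shot('side');cv2.imwrite('pics/l2s.png',cv2.resize(p['img'][120:260,220:370],None,fx=4,fy=4))"
```

```text
(np.float64(114.66509493768231), np.float64(0.007192239823258554), np.float64(-18.31208498711863)) [-4.22227359  0.73325096  4.81527239]
```

View pics/l2.png

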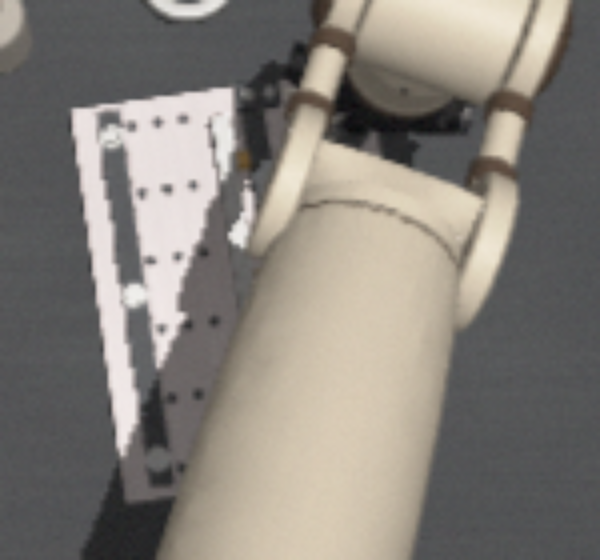

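View pics/l2s.png

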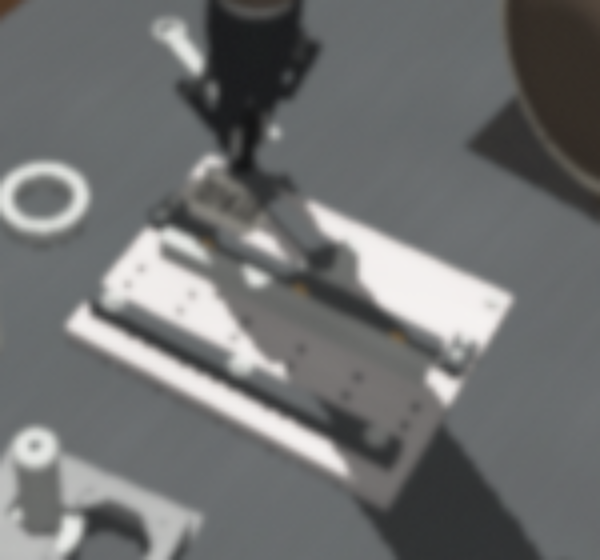

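Request:
move_arm(
  plan=[
    [-0.2, [0, 0, 0], [0, 0, 0]],
    [-0.2, [0, 0, 0], [0, 0, 0]],
    [-0.2, [0, 0, 0], [0, 0, 0]],
    [-0.2, [0, 0, -2], [0, 0, 0]],
    [-0.2, [0, 0, -5], [0, 0, 0]],
    [-0.2, [0, 0, -8], [0, 0, 0]],
    [-0.2, [0, 0, -12], [0, 0, 0]],
    [-0.2, [0, 0, -12], [0, 0, 0]],
    [-0.2, [0, 0, -12], [0, 0, 0]],
    [-0.2, [0, 0, -12], [0, 0, 0]],
  ],
)

```text
time: 6.85
tool_pos: [652.1, -128.9, 266.1]
tool_rot: [[0.327, 0.945, 0.002], [0.945, -0.327, 0.0], [0.001, 0.002, -1.0]]
force: [-0.2, -0.1, -1.3]
opening: 0.598
```

```bash
python3 -c "
from h import *
rel([(557,237.5,265,12.5),(557,237.5,159,12.5)])"
```

```text
t 6.85 pos [ 652.1 -128.9  266.1] yaw 70.9 open 0.598 F [-0.2 -0.1 -1.3]
shift [31.52, -20.96, 0.09] turn [0.1, -0.1, 58.4]
shift [31.51, -20.98, 10.69] turn [0.1, -0.1, 58.4]
```

Request:
move_arm(
  plan=[
    [-0.6, [31.5, -21, 0], [0, 0, 58.4]],
    [-0.6, [31.5, -21, 0], [0, 0, 58.4]],
    [-0.6, [31.5, -21, 0], [0, 0, 58.4]],
    [-0.6, [31.5, -21, 0], [0, 0, 58.4]],
    [-0.6, [31.5, -21, 0], [0, 0, 58.4]],
    [-0.6, [31.5, -21, 0], [0, 0, 58.4]],
    [-0.6, [31.5, -21, 0], [0, 0, 58.4]],
    [-0.6, [31.5, -21, 0], [0, 0, 58.4]],
    [-0.6, [31.5, -21, 0], [0, 0, 58.4]],
    [-0.6, [31.5, -21, 0], [0, 0, 58.4]],
  ],
)

```text
time: 7.68
tool_pos: [553.6, 241.9, 263.3]
tool_rot: [[0.976, 0.219, -0.003], [0.219, -0.976, 0.001], [-0.002, -0.002, -1.0]]
force: [0.9, 0.6, -0.3]
opening: 0.801
```

```bash
python3 -c "
from h import *
rel([(557,237.5,265,12.5),(557,237.5,159,12.5)])
p=shot('top');cv2.imwrite('pics/l3.png',cv2.resize(p['img'][150:290,210:370],None,fx=4,fy=4))
p=shot('side');cv2.imwrite('pics/l3s.png',p['img'])"
```

```text
t 7.68 pos [553.6 241.9 263.3] yaw 12.6 open 0.801 F [ 0.9  0.6 -0.3]
shift [0.24, 0.5, -0.17] turn [-0.1, 0.1, 0.1]
shift [0.26, 0.52, 10.43] turn [-0.1, 0.1, 0.1]
```

View pics/l3.png

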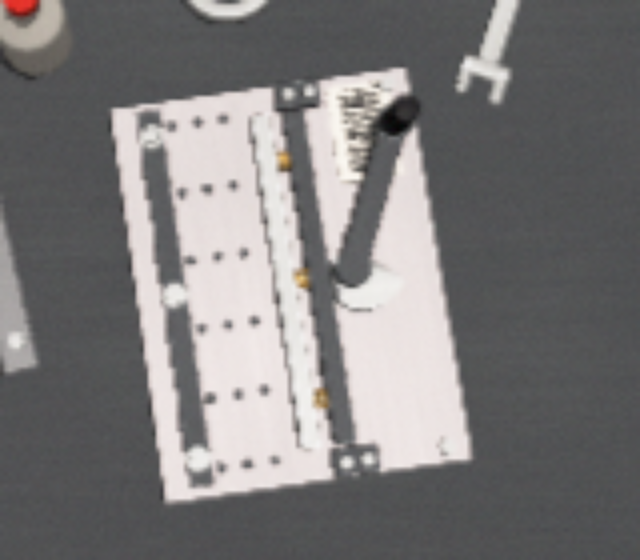

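View pics/l3s.png

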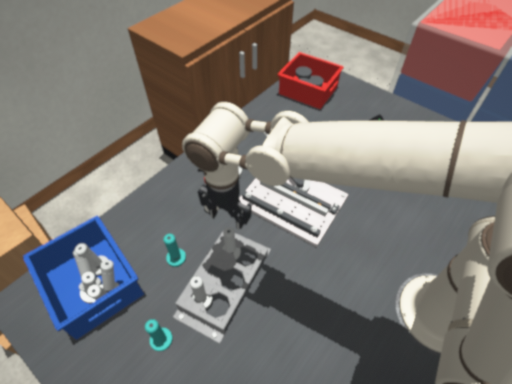

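Request:
move_arm(
  plan=[
    [-0.6, [0.26, 0.5, 1], [0, 0, 0]],
    [-0.6, [0.26, 0.5, 3], [0, 0, 0]],
    [-0.6, [0.26, 0.5, 5], [0, 0, 0]],
    [-0.6, [0.26, 0.5, 7], [0, 0, 0]],
    [-0.6, [0.26, 0.5, 9], [0, 0, 0]],
    [-0.6, [0.26, 0.5, 10.4], [0, 0, 0]],
    [-0.6, [0.26, 0.5, 10.4], [0, 0, 0]],
    [-0.6, [0.26, 0.5, 10.4], [0, 0, 0]],
    [-0.6, [0.26, 0.5, 10.4], [0, 0, 0]],
    [-0.6, [0.26, 0.5, 10.4], [0, 0, 0]],
  ],
)

```text
time: 8.62
tool_pos: [559.3, 234.7, 160.8]
tool_rot: [[0.975, 0.221, 0.001], [0.221, -0.975, -0.0], [0.0, 0.0, -1.0]]
force: [0.3, 0.3, 0.4]
opening: 0.801
```

```bash
python3 -c "
from h import *
rel([(557,237.5,159,12.5)])
p=shot('side');cv2.imwrite('pics/l4s.png',cv2.resize(p['img'][170:350,150:300],None,fx=3.3,fy=3.3))
p=shot('top');cv2.imwrite('pics/l4t.png',cv2.resize(p['img'][150:280,90:280],None,fx=3.5,fy=3.5))"
```

```text
t 8.62 pos [559.3 234.7 160.8] yaw 12.8 open 0.801 F [0.3 0.3 0.4]
shift [-0.16, -0.33, 0.18] turn [0.0, -0.0, 0.3]
```

View pics/l4s.png

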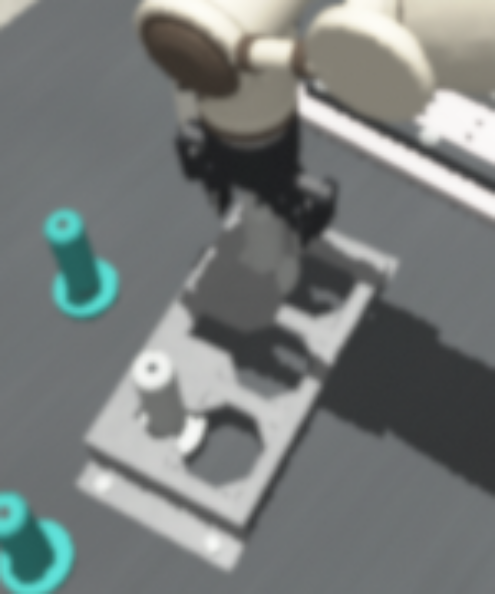

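View pics/l4t.png

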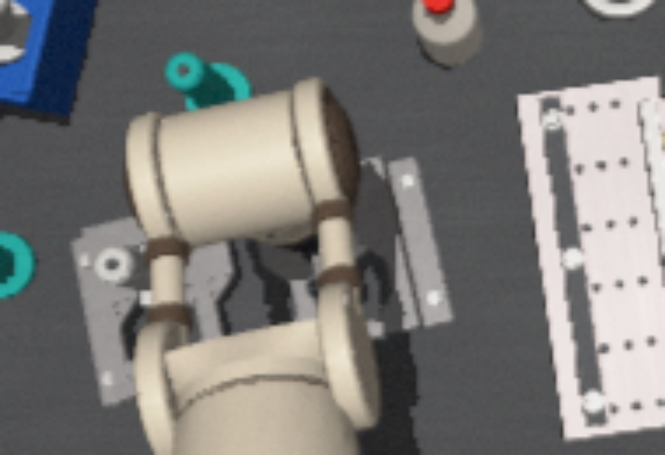

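Request:
move_arm(
  plan=[
    [-0.6, [-0.16, -0.33, 0.2], [0, 0, 0]],
    [-0.6, [-0.16, -0.33, 0.2], [0, 0, 0]],
    [1, [-0.16, -0.33, 0.2], [0, 0, 0]],
    [1, [-0.16, -0.33, 0.2], [0, 0, 0]],
    [1, [-0.16, -0.33, 0.2], [0, 0, 0]],
    [1, [-0.16, -0.33, 0.2], [0, 0, 0]],
    [1, [-0.16, -0.33, 0.2], [0, 0, 0]],
    [1, [-0.16, -0.33, 0.2], [0, 0, 0]],
    [1, [-0.16, -0.33, 0.2], [0, 0, 0]],
    [1, [-0.16, -0.33, 0.2], [0, 0, 0]],
  ],
  grip_force=70,
)

```text
time: 9.55
tool_pos: [556.6, 238.0, 159.1]
tool_rot: [[0.975, 0.221, 0.0], [0.221, -0.975, -0.0], [0.0, 0.0, -1.0]]
force: [-3.7, 0.4, 5.6]
opening: 0.36
```

```bash
python3 -c "
from h import *
o=np.array([504.5,223.7])
rel([(557,237.5,159,12.5),(530,231,159,12.5),(*o,159,12.5),(*o,220,12.5)])"
```

```text
t 9.55 pos [556.6 238.  159.1] yaw 12.8 open 0.36 F [-3.7  0.4  5.6]
shift [0.03, 0.05, 0.01] turn [0.0, -0.0, 0.3]
shift [-2.75, 0.09, 0.01] turn [0.0, -0.0, 0.3]
shift [-5.4, 0.24, 0.01] turn [0.0, -0.0, 0.3]
shift [-5.4, 0.24, -6.09] turn [0.0, -0.0, 0.3]
```

Request:
move_arm(
  plan=[
    [1, [0, 0, -0.2], [0, 0, 0]],
    [1, [-0.2, 0, -0.4], [0, 0, 0]],
    [1, [-1, 0.02, -0.4], [0, 0, 0]],
    [1, [-1.8, 0.05, -0.4], [0, 0, 0]],
    [1, [-2.6, 0.08, -0.4], [0, 0, 0]],
    [1, [-3.4, 0.1, -0.4], [0, 0, 0]],
    [1, [-4.2, 0.15, -0.4], [0, 0, 0]],
    [1, [-5, 0.2, -0.4], [0, 0, 0]],
    [1, [-5.4, 0.22, -0.4], [0, 0, 0]],
    [1, [-5.4, 0.22, -0.4], [0, 0, 0]],
  ],
)

```text
time: 10.38
tool_pos: [503.4, 223.7, 163.0]
tool_rot: [[0.975, 0.221, -0.001], [0.221, -0.975, -0.0], [-0.001, 0.0, -1.0]]
force: [1.2, -0.1, -4.2]
opening: 0.358
```

```bash
python3 -c "
from h import *
o=np.array([504.5,223.7])
rel([(*o,163,12.5),(*o,220,12.5)])
p=shot('side');cv2.imwrite('pics/l5s.png',cv2.resize(p['img'][170:350,150:300],None,fx=3.3,fy=3.3))"
```

```text
t 10.38 pos [503.4 223.7 163. ] yaw 12.8 open 0.358 F [ 1.2 -0.1 -4.2]
shift [0.11, 0.02, -0.0] turn [0.0, 0.0, 0.3]
shift [0.11, 0.02, -5.7] turn [0.0, 0.0, 0.3]
```

View pics/l5s.png

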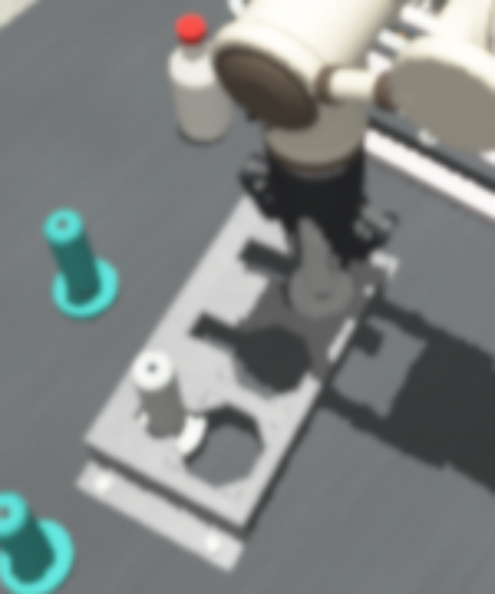

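Request:
move_arm(
  plan=[
    [1, [0.1, 0, 0], [0, 0, 0]],
    [1, [0.1, 0, -0.5], [0, 0, 0]],
    [1, [0.1, 0, -1], [0, 0, 0]],
    [1, [0.1, 0, -1.5], [0, 0, 0]],
    [1, [0.1, 0, -2], [0, 0, 0]],
    [1, [0.1, 0, -2.5], [0, 0, 0]],
    [1, [0.1, 0, -3], [0, 0, 0]],
    [1, [0.1, 0, -4], [0, 0, 0]],
    [1, [0.1, 0, -6], [0, 0, 0]],
    [1, [0.1, 0, -7.5], [0, 0, 0]],
  ],
)

```text
time: 11.27
tool_pos: [505.1, 224.0, 239.7]
tool_rot: [[0.975, 0.221, 0.001], [0.221, -0.975, -0.0], [0.001, 0.0, -1.0]]
force: [0.7, 0.2, -3.7]
opening: 0.359
```

```bash
python3 -c "
from h import *
P=np.array([537,-47.]);c,s_=np.cos(np.radians(7.1)),np.sin(np.radians(7.1));R=np.array([[c,-s_],[s_,c]])
# gap estimate later ; targets pallet frame
for X in (-50,50): print(P+R@np.array([X,45]))
a=P+R@np.array([50,45]);b=P+R@np.array([-50,45])
rel([(*a,240,12.5),(*b,240,12.5)])
p=shot('side');cv2.imwrite('pics/l6s.png',cv2.resize(p['img'][150:350,150:300],None,fx=3,fy=3))"
```

```text
[481.82133665  -8.52513663]
[581.05453044   3.83501104]
t 11.27 pos [505.1 224.  239.7] yaw 12.8 open 0.359 F [ 0.7  0.2 -3.7]
shift [2.54, 23.16, -0.03] turn [0.0, -0.0, 0.3]
shift [-7.41, 22.17, -0.03] turn [0.0, -0.0, 0.3]
```

View pics/l6s.png

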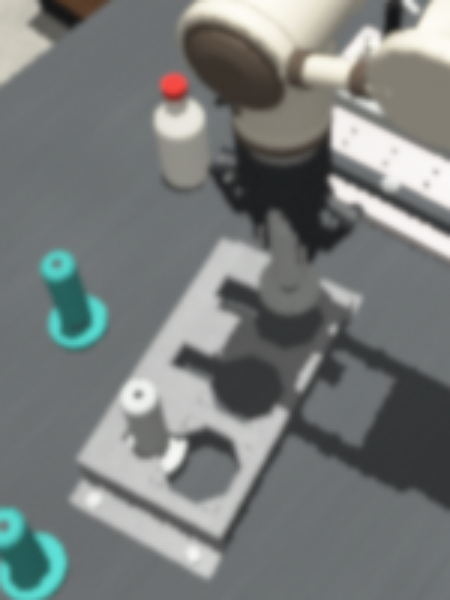

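```bash
python3 - <<'E'
from h import *
t=shot('top','t7.png');s=shot('side','s7.png')
P=np.array([537,-47.]);c,s_=np.cos(np.radians(7.1)),np.sin(np.radians(7.1));R=np.array([[c,-s_],[s_,c]])
T=lambda u,v:(210+(u+.5)/4-.5,150+(v+.5)/4-.5)
def pf(p,z): return np.round([R.T@(ray(t,*T(*q),z)[:2]-P) for q in p],1).tolist()
for n,pts in dict(corner=[(112,110),(405,68),(470,458),(167,502)],railin=[(161,113),(213,483)],railout=[(141,115),(190,488)],barl=[(250,117),(303,448)],barr=[(275,112),(328,445)]).items():
    print(n,[ (z,pf(pts,z)) for z in (20,45)])
# print profile across the pallet at pallet x=+75, rows
b=cv2.imread('pics/l3.png')
for v in (240,370): print(b[v,100:360:4].mean(1).astype(int).tolist())
E
python3 -c "
import cv2
a=cv2.imread('pics/t7.png');cv2.imwrite('pics/t7b.png',cv2.resize(a[150:280,100:360],None,fx=3,fy=3))"
```

```text
corner [(20, [[149.7, 113.1], [150.1, -114.1], [-147.4, -113.6], [-147.7, 112.9]]), (45, [[144.9, 112.8], [145.4, -109.7], [-146.0, -109.3], [-146.2, 112.6]])]
railin [(20, [[142.0, 76.3], [-138.8, 77.3]]), (45, [[137.4, 76.7], [-137.5, 77.7]])]
railout [(20, [[142.7, 91.7], [-140.0, 94.7]]), (45, [[138.0, 91.8], [-138.7, 94.7]])]
barl [(20, [[129.3, 9.3], [-122.9, 7.5]]), (45, [[124.9, 11.2], [-122.0, 9.4]])]
barr [(20, [[130.4, -10.2], [-123.3, -11.2]]), (45, [[126.0, -7.9], [-122.4, -8.9]])]
[85, 85, 85, 85, 85, 83, 83, 156, 215, 223, 223, 222, 224, 180, 115, 93, 92, 92, 93, 121, 184, 220, 226, 226, 224, 223, 224, 225, 226, 226, 227, 226, 225, 225, 226, 227, 225, 225, 225, 225, 225, 180, 152, 193, 225, 230, 234, 225, 221, 205, 140, 91, 88, 91, 93, 103, 170, 219, 228, 228, 184, 107, 85, 94, 97]
[83, 84, 85, 84, 84, 87, 87, 85, 85, 85, 86, 90, 166, 223, 230, 229, 230, 225, 184, 125, 100, 97, 97, 97, 139, 199, 226, 231, 232, 231, 230, 230, 231, 231, 231, 231, 232, 232, 233, 235, 234, 231, 232, 231, 231, 231, 216, 179, 199, 230, 236, 238, 226, 221, 183, 99, 76, 92, 98, 98, 97, 139, 200, 227, 231]
```

View pics/t7b.png

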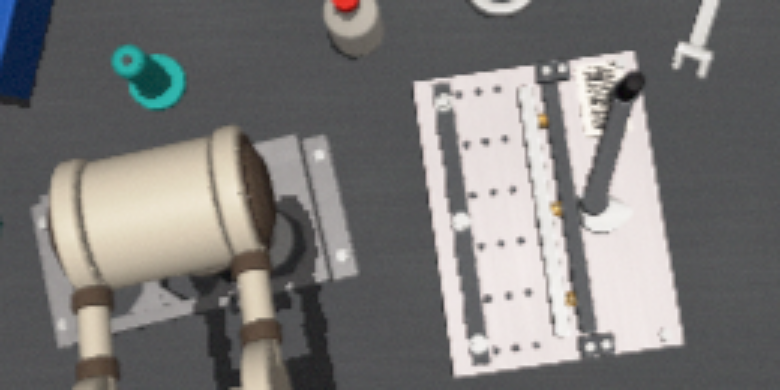

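Request:
move_arm(
  plan=[
    [1, [0.7, 2.5, 0], [0, 0, 0.5]],
    [1, [0.7, 5.5, 0], [0, 0, 2]],
    [1, [1.2, 8.5, 0], [0, 0, 3]],
    [1, [1.5, 11.5, 0], [0, 0, 4]],
    [1, [1.8, 14.5, 0], [0, 0, 5]],
    [1, [2, 17.5, 0], [0, 0, 5.7]],
    [1, [2.3, 20.5, 0], [0, 0, 5.7]],
    [1, [2.5, 22.5, 0], [0, 0, 5.7]],
    [1, [2.54, 23.2, 0], [0, 0, 5.7]],
    [1, [2.54, 23.2, 0], [0, 0, 5.7]],
  ],
)

```text
time: 12.25
tool_pos: [581.9, 2.1, 238.9]
tool_rot: [[0.993, 0.121, 0.002], [0.121, -0.993, 0.001], [0.002, -0.001, -1.0]]
force: [-0.1, 0.8, -3.7]
opening: 0.357
```

```bash
cat >> h.py <<'E'
PC=np.array([537,-47.]);_c,_s=np.cos(np.radians(7.1)),np.sin(np.radians(7.1));PR=np.array([[_c,-_s],[_s,_c]])
def pal(x,y): return PC+PR@np.array([x,y])
def topal(X): return PR.T@(np.array(X)[:2]-PC)
E
python3 - <<'E'
from h import *
s=ctrl.observe();print('pal',topal(s['tool_pos']))
rel([(*pal(50,44),200,7.1),(*pal(50,44),159,7.1)])
p=shot('side','s8.png');cv2.imwrite('pics/l8s.png',cv2.resize(p['img'][120:280,200:350],None,fx=4,fy=4))
t=shot('top')
for q in (p,t):
  for d in viewer.mark_of(q,'shaft_a_mid'): print(round(d['p'],2),np.round(w(q,d['xyz'])))
E
```

```text
pal [50.58977304 43.1418755 ]
t 12.25 pos [581.9   2.1 238.9] yaw 6.9 open 0.357 F [-0.1  0.8 -3.7]
shift [-0.07, -0.08, 3.89] turn [-0.0, -0.1, -0.2]
shift [-0.08, -0.08, 7.99] turn [-0.0, -0.1, -0.2]
0.91 [530. 543.  63.]
0.86 [520. 398.  79.]
0.6 [681. 354.  64.]
0.88 [682. 352.  59.]
0.69 [534. 542.  55.]
0.53 [521. 391.  78.]
```

View pics/l8s.png

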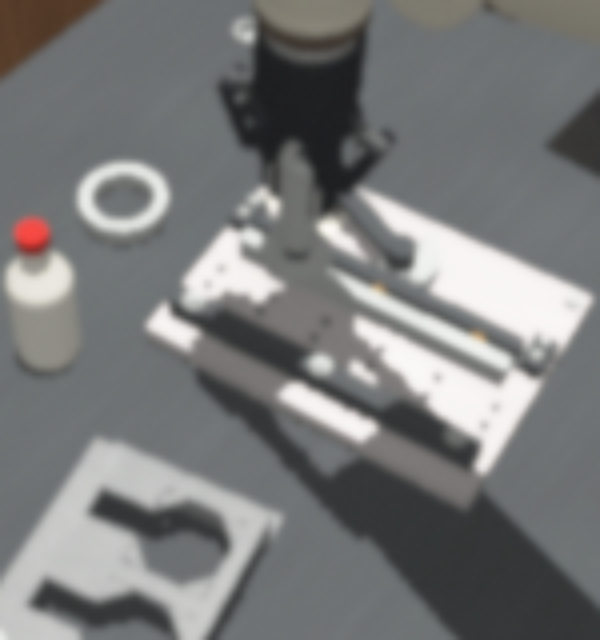

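```bash
python3 - <<'E'
from h import *
p=shot('side')
im=cv2.resize(p['img'][150:220,240:310],None,fx=10,fy=10,interpolation=cv2.INTER_CUBIC)
for z,r in ((100,29),(110,29),(126,16)):
    pts=[pix(p,np.array([581.9+r*np.cos(a),2.1+r*np.sin(a),z])) for a in np.linspace(0,6.28,40)]
    pts=np.array([[(u-240+.5)*10-.5,(v-150+.5)*10-.5] for u,v in pts]).astype(int)
    cv2.polylines(im,[pts],True,(0,0,255),1)
im=cv2.convertScaleAbs(im,alpha=1.5); cv2.imwrite('pics/l9.png',im[:,:][:600])
E
```

```text
(no output)
```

View pics/l9.png

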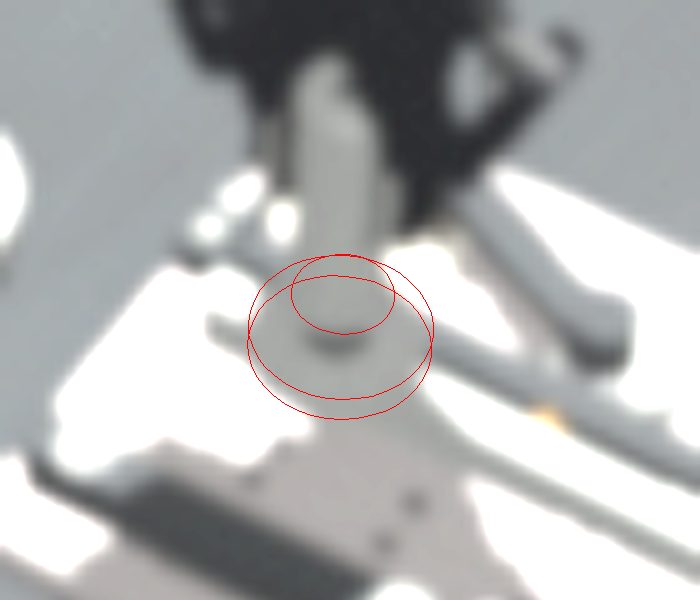

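Request:
move_arm(
  plan=[
    [1, [-0.07, -0.08, 0.5], [0, 0, 0]],
    [1, [-0.07, -0.08, 2], [0, 0, 0]],
    [1, [-0.07, -0.08, 3.5], [0, 0, 0]],
    [1, [-0.07, -0.08, 5], [0, 0, 0]],
    [1, [-0.07, -0.08, 6], [0, 0, 0]],
    [1, [-0.07, -0.08, 7], [0, 0, 0]],
    [1, [-0.07, -0.08, 7.5], [0, 0, 0]],
    [1, [-0.07, -0.08, 7.8], [0, 0, 0]],
    [1, [-0.07, -0.08, 7.9], [0, 0, 0]],
    [1, [-0.07, -0.08, 7.9], [0, 0, 0]],
  ],
)

```text
time: 13.33
tool_pos: [581.4, 5.7, 161.2]
tool_rot: [[0.992, 0.125, 0.004], [0.125, -0.992, 0.001], [0.004, -0.001, -1.0]]
force: [-0.4, -0.4, -4.0]
opening: 0.362
```

```bash
python3 - <<'E'
from h import *
s=ctrl.observe();print('pal',topal(s['tool_pos']))
rel([(*pal(50,44),159,7.1)])
p=shot('side','s8.png');cv2.imwrite('pics/l10s.png',cv2.resize(p['img'][140:240,220:330],None,fx=6,fy=6))
E
```

```text
pal [50.55411989 46.83371424]
t 13.33 pos [581.4   5.7 161.2] yaw 7.2 open 0.362 F [-0.4 -0.4 -4. ]
shift [-0.06, 0.28, 0.22] turn [-0.0, -0.2, 0.1]
```

View pics/l10s.png

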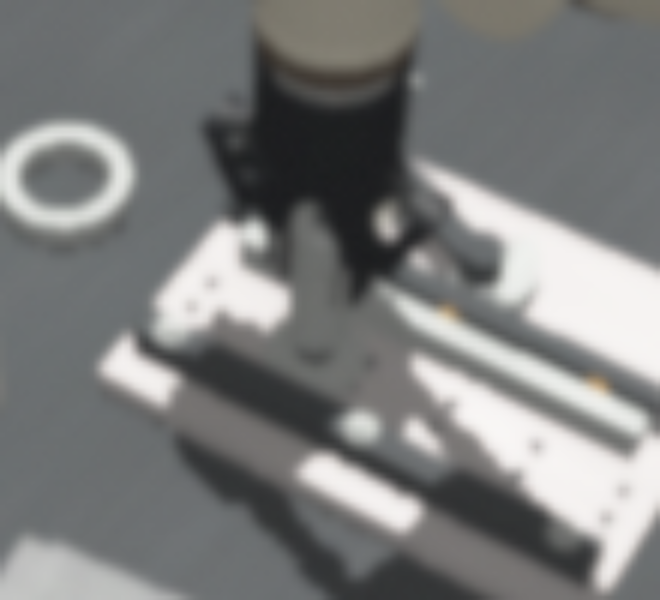

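Request:
move_arm(
  plan=[
    [1, [-0.06, 0.25, 0], [0, 0, 0]],
    [1, [-0.06, 0.25, 0.1], [0, 0, 0]],
    [1, [-0.06, 0.25, 0.2], [0, 0, 0]],
    [1, [-0.06, 0.25, 0.22], [0, 0, 0]],
    [1, [-0.06, 0.25, 0.22], [0, 0, 0]],
    [1, [-0.06, 0.25, 0.22], [0, 0, 0]],
    [1, [-0.06, 0.25, 0.22], [0, 0, 0]],
    [1, [-0.06, 0.25, 0.22], [0, 0, 0]],
    [1, [-0.06, 0.25, 0.22], [0, 0, 0]],
    [1, [-0.06, 0.25, 0.22], [0, 0, 0]],
  ],
)

```text
time: 14.22
tool_pos: [581.3, 3.1, 159.3]
tool_rot: [[0.992, 0.125, 0.004], [0.125, -0.992, 0.001], [0.005, -0.0, -1.0]]
force: [0.2, -0.6, -4.6]
opening: 0.356
```

```bash
python3 - <<'E'
from h import *
s=ctrl.observe();print('pal',topal(s['tool_pos']))
rel([(*pal(50,44),159,7.1)])
E
```

```text
pal [50.10937121 44.25582902]
t 14.22 pos [581.3   3.1 159.3] yaw 7.2 open 0.356 F [ 0.2 -0.6 -4.6]
shift [-0.01, 0.03, 0.03] turn [-0.0, -0.3, 0.1]
```

Request:
move_arm(
  plan=[
    [1, [0, 0, 0.05], [0, -0.3, 0]],
    [1, [0, 0, 0.1], [0, -0.3, 0]],
    [1, [0, 0, 0.15], [0, -0.3, 0]],
    [1, [0, 0, 0.2], [0, -0.3, 0]],
    [1, [0, 0, 0.2], [0, -0.3, 0]],
    [1, [0, 0, 0.2], [0, -0.3, 0]],
    [1, [0, 0, 0.2], [0, -0.3, 0]],
    [1, [0, 0, 0.2], [0, -0.3, 0]],
    [1, [0, 0, 0.2], [0, -0.3, 0]],
    [1, [0, 0, 0.2], [0, -0.3, 0]],
  ],
)

```text
time: 15.05
tool_pos: [581.9, 3.1, 159.3]
tool_rot: [[0.992, 0.125, 0.0], [0.125, -0.992, -0.0], [0.0, 0.0, -1.0]]
force: [-3.8, 2.0, 8.8]
opening: 0.356
```

Request:
move_arm(
  plan=[
    [-0.4, [0, 0, 0], [0, 0, 0]],
    [-0.4, [0, 0, 0], [0, 0, 0]],
    [-0.4, [0, 0, 0], [0, 0, 0]],
    [-0.4, [0, 0, 0], [0, 0, 0]],
    [-0.4, [0, 0, -1.5], [0, 0, 0]],
    [-0.4, [0, 0, -4], [0, 0, 0]],
    [-0.4, [0, 0, -7], [0, 0, 0]],
    [-0.4, [0, 0, -10], [0, 0, 0]],
    [-0.4, [0, 0, -10], [0, 0, 0]],
    [-0.4, [0, 0, -10], [0, 0, 0]],
  ],
)

```text
time: 15.88
tool_pos: [583.0, 2.9, 261.6]
tool_rot: [[0.992, 0.125, 0.005], [0.125, -0.992, -0.001], [0.005, 0.002, -1.0]]
force: [0.2, -0.4, -0.5]
opening: 0.706
```

```bash
python3 - <<'E'
from h import *
rel([(521,396.5,259,12.5),(521,396.5,159,12.5)])
p=shot('side');cv2.imwrite('pics/l11s.png',cv2.resize(p['img'][120:300,180:340],None,fx=3.3,fy=3.3))
E
```

```text
t 15.88 pos [583.    2.9 261.6] yaw 7.2 open 0.706 F [ 0.2 -0.4 -0.5]
shift [-1.22, -39.83, 0.19] turn [0.1, -0.3, -5.3]
shift [-1.27, -39.85, 10.19] turn [0.1, -0.3, -5.3]
```

View pics/l11s.png

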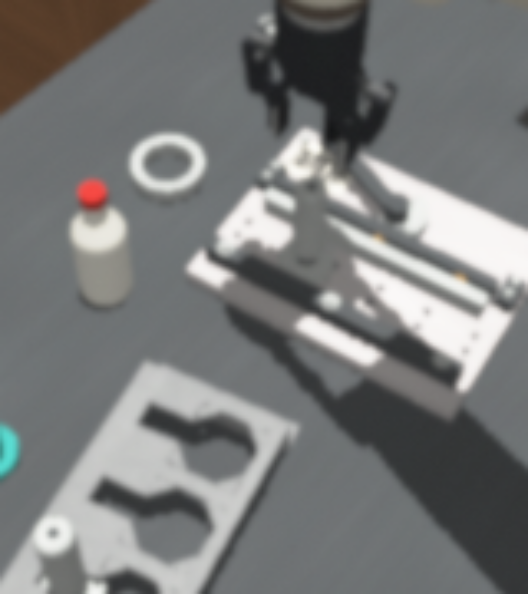

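The shaft stands in the channel (crop px 310,220). On to the second, at (521, 396.5).

Request:
move_arm(
  plan=[
    [-0.6, [-0.5, -4, 0.2], [0, 0, -1]],
    [-0.6, [-1.2, -8, 0.2], [0, 0, -3]],
    [-0.6, [-1.2, -12, 0.2], [0, 0, -5.3]],
    [-0.6, [-1.2, -16, 0.2], [0, 0, -5.3]],
    [-0.6, [-1.2, -20, 0.2], [0, 0, -5.3]],
    [-0.6, [-1.2, -24, 0.2], [0, 0, -5.3]],
    [-0.6, [-1.2, -28, 0.2], [0, 0, -5.3]],
    [-0.6, [-1.2, -32, 0.2], [0, 0, -5.3]],
    [-0.6, [-1.2, -36, 0.2], [0, 0, -5.3]],
    [-0.6, [-1.2, -39.8, 0.2], [0, 0, -5.3]],
  ],
)

```text
time: 16.77
tool_pos: [518.6, 398.1, 254.6]
tool_rot: [[0.976, 0.217, -0.003], [0.217, -0.976, -0.002], [-0.003, 0.001, -1.0]]
force: [0.8, 0.6, -0.1]
opening: 0.8
```

Request:
move_arm(
  plan=[
    [-0.6, [0, 0, 0], [0, 0, 0]],
    [-0.6, [0, 0, 0], [0, 0, 0]],
    [-0.6, [0, 0, 0], [0, 0, 0]],
    [-0.6, [0, 0, 0], [0, 0, 0]],
    [-0.6, [0, 0, 0], [0, 0, 0]],
    [-0.6, [0, 0, 0], [0, 0, 0]],
    [-0.6, [0, 0, 0], [0, 0, 0]],
    [-0.6, [0, 0, 0], [0, 0, 0]],
    [-0.6, [0, 0, 0], [0, 0, 0]],
    [-0.6, [0, 0, 0], [0, 0, 0]],
  ],
)

```text
time: 17.6
tool_pos: [518.7, 398.0, 254.7]
tool_rot: [[0.976, 0.216, -0.002], [0.216, -0.976, -0.002], [-0.003, 0.001, -1.0]]
force: [-0.2, -0.5, 1.1]
opening: 0.8
```

```bash
python3 - <<'E'
from h import *
rel([(521,396.5,259,12.5),(521,396.5,159,12.5)])
t=shot('top','t12.png');cv2.imwrite('pics/t12b.png',cv2.resize(t['img'][150:290,180:350],None,fx=4,fy=4))
for d in viewer.mark_of(t,'shaft_a_mid'): print(round(d['p'],2),np.round(w(t,d['xyz'])))
E
```

```text
t 17.6 pos [518.7 398.  254.7] yaw 12.5 open 0.8 F [-0.2 -0.5  1.1]
shift [0.19, 0.2, -0.43] turn [0.1, 0.2, -0.0]
shift [0.22, 0.18, 9.57] turn [0.1, 0.2, -0.0]
0.78 [681. 352.  61.]
0.59 [524. 392.  75.]
0.15 [ 649. -110.   20.]
```

View pics/t12b.png

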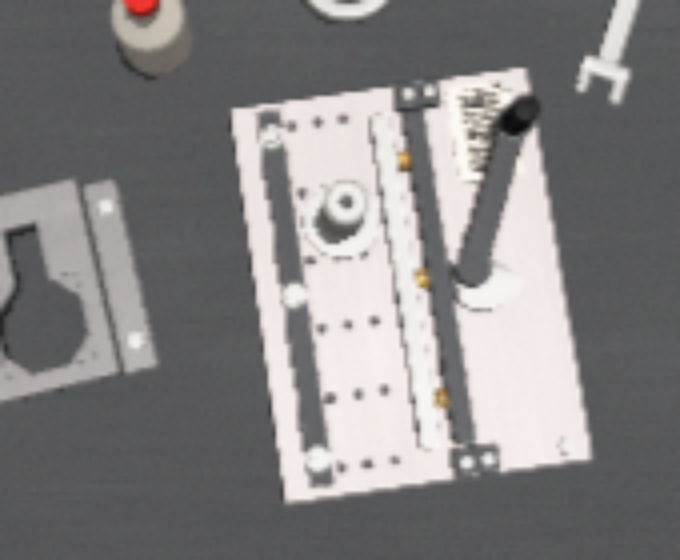

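Request:
move_arm(
  plan=[
    [-0.6, [0.2, 0.2, 1], [0, 0, 0]],
    [-0.6, [0.2, 0.2, 3], [0, 0, 0]],
    [-0.6, [0.2, 0.2, 5], [0, 0, 0]],
    [-0.6, [0.2, 0.2, 7], [0, 0, 0]],
    [-0.6, [0.2, 0.2, 8.5], [0, 0, 0]],
    [-0.6, [0.2, 0.2, 9.6], [0, 0, 0]],
    [-0.6, [0.2, 0.2, 9.6], [0, 0, 0]],
    [-0.6, [0.2, 0.2, 9.6], [0, 0, 0]],
    [-0.6, [0.2, 0.2, 9.6], [0, 0, 0]],
    [-0.6, [0.2, 0.2, 9.6], [0, 0, 0]],
  ],
)

```text
time: 18.53
tool_pos: [521.6, 396.8, 160.3]
tool_rot: [[0.976, 0.217, 0.0], [0.217, -0.976, -0.001], [-0.0, 0.001, -1.0]]
force: [-0.0, 0.5, -0.5]
opening: 0.798
```

```bash
python3 - <<'E'
from h import *
rel([(521,396.5,159,12.5)])
E
```

```text
t 18.53 pos [521.6 396.8 160.3] yaw 12.5 open 0.798 F [-0.   0.5 -0.5]
shift [-0.07, 0.02, 0.13] turn [0.0, 0.0, 0.0]
```

Request:
move_arm(
  plan=[
    [1, [-0.05, 0, 0.1], [0, 0, 0]],
    [1, [-0.05, 0, 0.1], [0, 0, 0]],
    [1, [-0.05, 0, 0.1], [0, 0, 0]],
    [1, [-0.05, 0, 0.1], [0, 0, 0]],
    [1, [-0.05, 0, 0.1], [0, 0, 0]],
    [1, [-0.05, 0, 0.1], [0, 0, 0]],
    [1, [-0.05, 0, 0.1], [0, 0, 0]],
    [1, [-0.05, 0, 0.1], [0, 0, 0]],
    [1, [-0.05, 0, 0.1], [0, 0, 0]],
    [1, [-0.05, 0, 0.1], [0, 0, 0]],
  ],
  grip_force=70,
)

```text
time: 19.37
tool_pos: [521.2, 396.9, 160.2]
tool_rot: [[0.976, 0.217, 0.0], [0.217, -0.976, -0.0], [0.0, 0.0, -1.0]]
force: [-2.4, -1.1, 4.8]
opening: 0.363
```

```bash
python3 - <<'E'
from h import *
rel([(469.3,383.7,163,12.5),(468,384.8,163,12.5)])
E
```

```text
t 19.37 pos [521.2 396.9 160.2] yaw 12.5 open 0.363 F [-2.4 -1.1  4.8]
shift [-5.35, 0.16, -0.28] turn [0.0, -0.0, 0.0]
shift [-5.46, 0.03, -0.28] turn [0.0, -0.0, 0.0]
```

Request:
move_arm(
  plan=[
    [1, [0, 0, -0.2], [0, 0, 0]],
    [1, [-0.2, 0, -0.35], [0, 0, 0]],
    [1, [-1, 0.02, -0.35], [0, 0, 0]],
    [1, [-1.8, 0.03, -0.35], [0, 0, 0]],
    [1, [-2.6, 0.05, -0.35], [0, 0, 0]],
    [1, [-3.4, 0.07, -0.35], [0, 0, 0]],
    [1, [-4.2, 0.1, -0.35], [0, 0, 0]],
    [1, [-5, 0.12, -0.35], [0, 0, 0]],
    [1, [-5.35, 0.12, -0.35], [0, 0, 0]],
    [1, [-5.35, 0.12, -0.35], [0, 0, 0]],
  ],
)

```text
time: 20.2
tool_pos: [468.2, 384.0, 163.6]
tool_rot: [[0.976, 0.217, -0.0], [0.217, -0.976, -0.001], [-0.0, 0.001, -1.0]]
force: [0.8, -0.2, -3.7]
opening: 0.359
```

```bash
python3 - <<'E'
from h import *
rel([(469.3,384,163,12.5)])
p=shot('side');cv2.imwrite('pics/l13s.png',cv2.resize(p['img'][200:360,130:280],None,fx=3.7,fy=3.7))
E
```

```text
t 20.2 pos [468.2 384.  163.6] yaw 12.5 open 0.359 F [ 0.8 -0.2 -3.7]
shift [0.11, 0.03, 0.06] turn [0.0, 0.0, 0.0]
```

View pics/l13s.png

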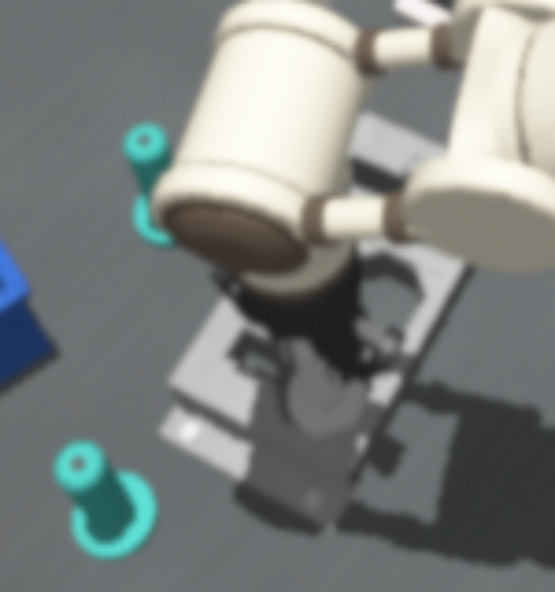

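Request:
move_arm(
  plan=[
    [1, [0.1, 0, 0], [0, 0, 0]],
    [1, [0.1, 0, -0.5], [0, 0, 0]],
    [1, [0.1, 0, -1], [0, 0, 0]],
    [1, [0.1, 0, -1.5], [0, 0, 0]],
    [1, [0.1, 0, -2], [0, 0, 0]],
    [1, [0.1, 0, -2.5], [0, 0, 0]],
    [1, [0.1, 0, -3], [0, 0, 0]],
    [1, [0.1, 0, -4], [0, 0, 0]],
    [1, [0.1, 0, -6], [0, 0, 0]],
    [1, [0.1, 0, -7.5], [0, 0, 0]],
  ],
)

```text
time: 21.08
tool_pos: [469.8, 384.4, 240.3]
tool_rot: [[0.976, 0.217, 0.001], [0.217, -0.976, -0.0], [0.001, 0.0, -1.0]]
force: [0.6, -0.1, -3.1]
opening: 0.358
```

```bash
python3 - <<'E'
from h import *
rel([(*pal(-50,44),245,7.1)])
E
```

```text
t 21.08 pos [469.8 384.4 240.3] yaw 12.5 open 0.358 F [ 0.6 -0.1 -3.1]
shift [-7.37, 38.72, -0.46] turn [0.0, -0.0, 5.4]
```

Request:
move_arm(
  plan=[
    [1, [-0.7, 3, -0.5], [0, 0, 1]],
    [1, [-1.4, 7, -0.5], [0, 0, 2]],
    [1, [-2, 11, -0.5], [0, 0, 3]],
    [1, [-3, 15, -0.5], [0, 0, 4]],
    [1, [-3.8, 19, -0.5], [0, 0, 5]],
    [1, [-4.5, 23, -0.5], [0, 0, 5.4]],
    [1, [-5.3, 27, -0.5], [0, 0, 5.4]],
    [1, [-6, 31, -0.5], [0, 0, 5.4]],
    [1, [-7, 35, -0.5], [0, 0, 5.4]],
    [1, [-7.4, 38, -0.5], [0, 0, 5.4]],
  ],
)

```text
time: 21.92
tool_pos: [479.6, -5.5, 246.4]
tool_rot: [[0.992, 0.123, 0.002], [0.123, -0.992, -0.001], [0.002, 0.002, -1.0]]
force: [-0.0, -0.3, -2.4]
opening: 0.363
```

Request:
move_arm(
  plan=[
    [1, [0, 0, 0], [0, 0, 0]],
    [1, [0, 0, 0], [0, 0, 0]],
    [1, [0, 0, 0], [0, 0, 0]],
    [1, [0, 0, 0], [0, 0, 0]],
    [1, [0, 0, 0], [0, 0, 0]],
    [1, [0, 0, 0], [0, 0, 0]],
    [1, [0, 0, 0], [0, 0, 0]],
    [1, [0, 0, 0], [0, 0, 0]],
    [1, [0, 0, 0], [0, 0, 0]],
    [1, [0, 0, 0], [0, 0, 0]],
  ],
)

```text
time: 22.75
tool_pos: [479.6, -5.3, 246.3]
tool_rot: [[0.992, 0.123, 0.002], [0.123, -0.992, -0.001], [0.002, 0.002, -1.0]]
force: [0.0, -0.3, -3.7]
opening: 0.356
```

```bash
python3 - <<'E'
from h import *
rel([(*pal(-50,44),159,7.1)])
X=ctrl.observe()['tool_pos'];zb=X[2]-140
p=shot('side')
im=cv2.resize(p['img'][160:230,260:330],None,fx=8,fy=8,interpolation=cv2.INTER_CUBIC)
for z,r in ((zb,29),(zb+10,29),(zb+26,16)):
    pts=[pix(p,np.array([X[0]+r*np.cos(a),X[1]+r*np.sin(a),z])) for a in np.linspace(0,6.28,40)]
    pts=np.array([[(u-260+.5)*8-.5,(v-160+.5)*8-.5] for u,v in pts]).astype(int)
    cv2.polylines(im,[pts],True,(0,0,255),1)
im=cv2.convertScaleAbs(im,alpha=1.5); cv2.imwrite('pics/l14.png',im)
E
```

```text
t 22.75 pos [479.6  -5.3 246.3] yaw 7.1 open 0.356 F [ 0.  -0.3 -3.7]
shift [0.17, 0.43, 8.73] turn [0.1, -0.1, -0.0]
```

View pics/l14.png

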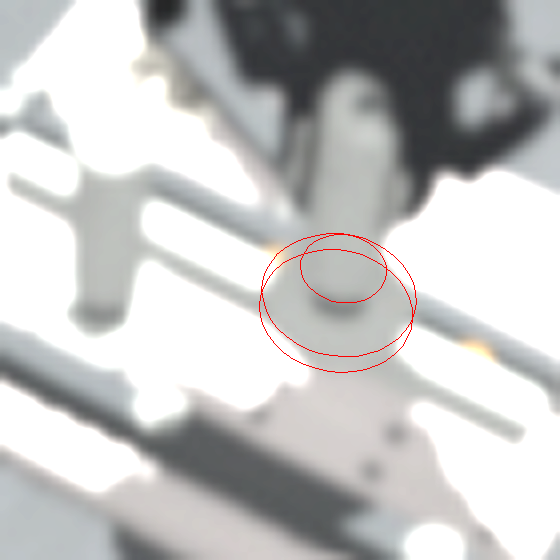

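The held shaft matches the TCP. Lowering it in.

Request:
move_arm(
  plan=[
    [1, [0.17, 0.43, 0.5], [0, 0, 0]],
    [1, [0.17, 0.43, 2], [0, 0, 0]],
    [1, [0.17, 0.43, 3.5], [0, 0, 0]],
    [1, [0.17, 0.43, 5], [0, 0, 0]],
    [1, [0.17, 0.43, 6], [0, 0, 0]],
    [1, [0.17, 0.43, 7], [0, 0, 0]],
    [1, [0.17, 0.43, 7.8], [0, 0, 0]],
    [1, [0.17, 0.43, 8.3], [0, 0, 0]],
    [1, [0.17, 0.43, 8.3], [0, 0, 0]],
    [1, [0.17, 0.43, 8.3], [0, 0, 0]],
  ],
)

```text
time: 23.63
tool_pos: [482.1, -9.6, 163.5]
tool_rot: [[0.992, 0.123, 0.002], [0.123, -0.992, -0.001], [0.002, 0.002, -1.0]]
force: [0.1, 0.2, -3.5]
opening: 0.362
```

```bash
python3 - <<'E'
from h import *
s=ctrl.observe();print('pal',topal(s['tool_pos']))
rel([(*pal(-50,44),159,7.1)])
E
```

```text
pal [-49.84989833  43.84913674]
t 23.63 pos [482.1  -9.6 163.5] yaw 7.1 open 0.362 F [ 0.1  0.2 -3.5]
shift [-0.02, -0.02, 0.45] turn [0.1, -0.1, -0.0]
```

Request:
move_arm(
  plan=[
    [1, [0, 0, 0.1], [0.1, -0.1, 0]],
    [1, [0, 0, 0.2], [0.1, -0.1, 0]],
    [1, [0, 0, 0.3], [0.1, -0.1, 0]],
    [1, [0, 0, 0.4], [0.1, -0.1, 0]],
    [1, [0, 0, 0.45], [0.1, -0.1, 0]],
    [1, [0, 0, 0.5], [0.1, -0.1, 0]],
    [1, [0, 0, 0.5], [0.1, -0.1, 0]],
    [1, [0, 0, 0.5], [0.1, -0.1, 0]],
    [1, [0, 0, 0.5], [0.1, -0.1, 0]],
    [1, [0, 0, 0.5], [0.1, -0.1, 0]],
  ],
)

```text
time: 24.47
tool_pos: [482.6, -9.9, 160.4]
tool_rot: [[0.992, 0.123, 0.001], [0.123, -0.992, -0.001], [0.0, 0.001, -1.0]]
force: [-6.3, -0.3, 10.8]
opening: 0.357
```

Request:
move_arm(
  plan=[
    [-0.4, [0, 0, 0], [0, 0, 0]],
    [-0.4, [0, 0, 0], [0, 0, 0]],
    [-0.4, [0, 0, 0], [0, 0, 0]],
    [-0.4, [0, 0, 0], [0, 0, 0]],
    [-0.4, [0, 0, -1.5], [0, 0, 0]],
    [-0.4, [0, 0, -4], [0, 0, 0]],
    [-0.4, [0, 0, -7], [0, 0, 0]],
    [-0.4, [0, 0, -10], [0, 0, 0]],
    [-0.4, [0, 0, -12], [0, 0, 0]],
    [-0.4, [0, 0, -12], [0, 0, 0]],
  ],
)

```text
time: 25.3
tool_pos: [484.9, -10.4, 285.7]
tool_rot: [[0.992, 0.123, 0.01], [0.124, -0.992, -0.003], [0.009, 0.004, -1.0]]
force: [0.1, -0.0, 0.3]
opening: 0.7
```

```bash
python3 - <<'E'
from h import *
rel([(430,-330,280,40),(652.4,-129.1,260,70.9)])
E
```

```text
t 25.3 pos [484.9 -10.4 285.7] yaw 7.1 open 0.7 F [ 0.1 -0.   0.3]
shift [-9.4, 31.04, 0.61] turn [0.4, -0.4, -32.9]
shift [15.13, 13.84, 2.77] turn [0.5, -0.3, -63.8]
```

Request:
move_arm(
  plan=[
    [-0.4, [-17.4, 30, 0], [0.4, -0.4, -33]],
    [-0.4, [-17.4, 30, 0], [0.4, -0.4, -33]],
    [-0.4, [-17.4, 30, 0], [0.4, -0.4, -33]],
    [-0.4, [-17.4, 30, 0], [0.4, -0.4, -33]],
    [-0.4, [-17.4, 30, 0], [0.4, -0.4, -33]],
    [-0.4, [-17.4, 30, 0], [0.4, -0.4, -33]],
    [-0.4, [-17.4, 30, 0], [0.4, -0.4, -33]],
    [-0.4, [-17.4, 30, 0], [0.4, -0.4, -33]],
    [-0.4, [-17.4, 30, 0], [0.4, -0.4, -33]],
    [-0.4, [-17.4, 30, 0], [0.4, -0.4, -33]],
  ],
)

```text
time: 26.13
tool_pos: [346.5, -334.4, 284.6]
tool_rot: [[0.769, 0.64, -0.001], [0.64, -0.769, -0.001], [-0.002, 0.001, -1.0]]
force: [-0.4, -0.2, 0.4]
opening: 0.699
```

```bash
python3 - <<'E'
from h import *
rel([(652.4,-129.1,280,70.9)])
t=shot('top','t15.png');s=shot('side','s15.png')
cv2.imwrite('pics/t15b.png',cv2.resize(t['img'][150:290,220:370],None,fx=4,fy=4,interpolation=cv2.INTER_CUBIC))
cv2.imwrite('pics/s15b.png',cv2.resize(s['img'][120:260,210:390],None,fx=4,fy=4,interpolation=cv2.INTER_CUBIC))
E
```

```text
t 26.13 pos [ 346.5 -334.4  284.6] yaw 39.8 open 0.699 F [-0.4 -0.2  0.4]
shift [36.65, 3.78, 0.41] turn [0.0, 0.1, -31.1]
```

View pics/t15b.png

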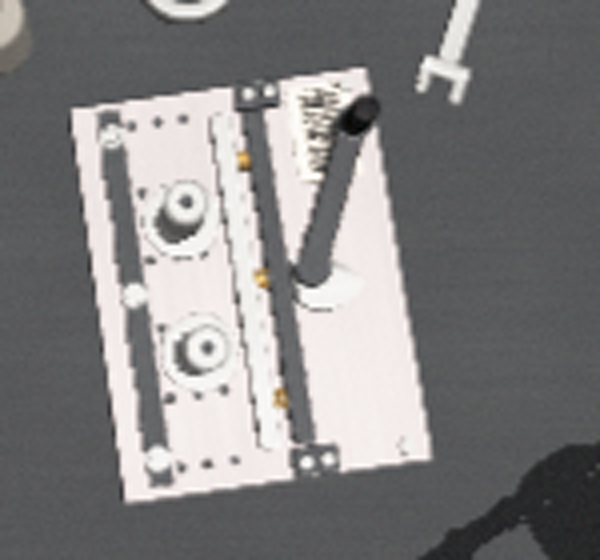

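View pics/s15b.png

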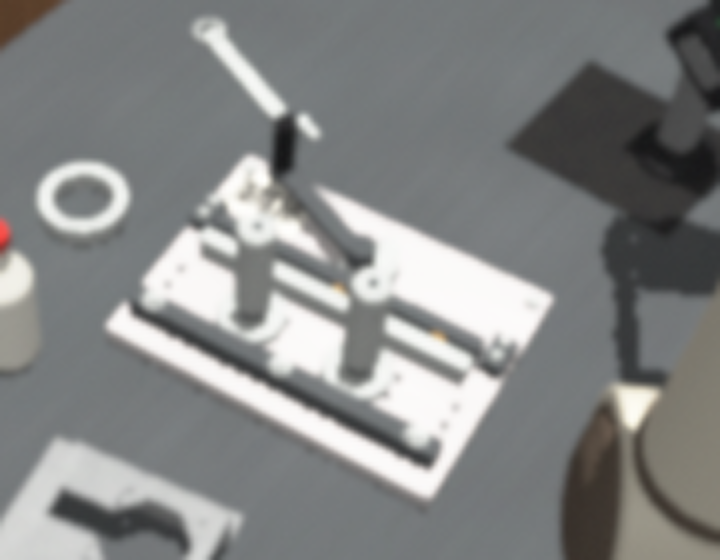

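```bash
cat > prof.py <<'E'
from h import *
def profile(img,p,z,xs,ys):
    g=cv2.cvtColor(img,cv2.COLOR_BGR2GRAY).astype(np.float32)
    M=np.array([[pix(p,np.r_[pal(x,y),z]) for y in ys] for x in xs],np.float32)
    return cv2.remap(g,M[...,0],M[...,1],cv2.INTER_CUBIC)
E
python3 - <<'E'
from prof import *
t=shot('top');img=cv2.imread('pics/t15.png')
xs=np.r_[-110:-90:1,-20:20:1.,85:115:1]; ys=np.arange(-5,125,1.)
for z in (20,45):
    pr=profile(img,t,z,xs,ys).mean(0); print(z,[(int(y),int(v)) for y,v in zip(ys,pr)][::1])
E
```

```text
20 [(-5, 223), (-4, 232), (-3, 238), (-2, 241), (-1, 241), (0, 240), (1, 239), (2, 240), (3, 241), (4, 241), (5, 240), (6, 234), (7, 217), (8, 192), (9, 165), (10, 152), (11, 160), (12, 185), (13, 212), (14, 230), (15, 238), (16, 238), (17, 236), (18, 234), (19, 234), (20, 234), (21, 234), (22, 235), (23, 235), (24, 236), (25, 236), (26, 235), (27, 235), (28, 235), (29, 235), (30, 236), (31, 236), (32, 236), (33, 236), (34, 236), (35, 236), (36, 235), (37, 235), (38, 234), (39, 234), (40, 234), (41, 234), (42, 234), (43, 234), (44, 234), (45, 234), (46, 234), (47, 234), (48, 235), (49, 235), (50, 235), (51, 235), (52, 235), (53, 235), (54, 235), (55, 235), (56, 235), (57, 235), (58, 235), (59, 234), (60, 234), (61, 235), (62, 235), (63, 235), (64, 236), (65, 236), (66, 237), (67, 237), (68, 237), (69, 237), (70, 237), (71, 237), (72, 236), (73, 235), (74, 230), (75, 219), (76, 200), (77, 175), (78, 150), (79, 133), (80, 125), (81, 123), (82, 125), (83, 127), (84, 129), (85, 130), (86, 131), (87, 132), (88, 132), (89, 130), (90, 127), (91, 123), (92, 121), (93, 123), (94, 131), (95, 1
[... 1080 characters left out ...]
), (63, 235), (64, 235), (65, 236), (66, 236), (67, 237), (68, 237), (69, 237), (70, 237), (71, 237), (72, 237), (73, 236), (74, 233), (75, 226), (76, 211), (77, 187), (78, 161), (79, 139), (80, 127), (81, 125), (82, 127), (83, 130), (84, 132), (85, 133), (86, 134), (87, 135), (88, 136), (89, 134), (90, 131), (91, 126), (92, 123), (93, 125), (94, 132), (95, 147), (96, 168), (97, 192), (98, 214), (99, 230), (100, 237), (101, 238), (102, 236), (103, 235), (104, 235), (105, 235), (106, 235), (107, 235), (108, 236), (109, 237), (110, 237), (111, 236), (112, 227), (113, 201), (114, 161), (115, 119), (116, 90), (117, 79), (118, 83), (119, 87), (120, 89), (121, 89), (122, 89), (123, 89), (124, 89)]
```

Request:
move_arm(
  plan=[
    [-0.3, [4, 0.4, 0], [0, 0, -5]],
    [-0.3, [8, 0.8, 0], [0, 0, -12]],
    [-0.3, [12, 1.2, 0], [0, 0, -18]],
    [-0.3, [16, 1.6, 0], [0, 0, -24]],
    [-0.3, [20, 2, 0], [0, 0, -31]],
    [-0.3, [24, 2.5, 0], [0, 0, -31]],
    [-0.3, [28, 3, 0], [0, 0, -31]],
    [-0.3, [32, 3.4, 0], [0, 0, -31]],
    [-0.3, [35, 3.7, 0], [0, 0, -31]],
    [-0.3, [36.65, 3.8, 0], [0, 0, -31]],
  ],
)

```text
time: 27.12
tool_pos: [656.2, -117.2, 283.8]
tool_rot: [[0.32, 0.947, -0.0], [0.947, -0.32, 0.004], [0.004, -0.002, -1.0]]
force: [-0.9, 0.7, 0.2]
opening: 0.65
```

```bash
python3 - <<'E'
from h import *
rel([(652.4,-129.1,146.5,70.9)])
E
```

```text
t 27.12 pos [ 656.2 -117.2  283.8] yaw 71.3 open 0.65 F [-0.9  0.7  0.2]
shift [-1.3, 0.04, 13.72] turn [-0.1, -0.2, 0.4]
```

Request:
move_arm(
  plan=[
    [-0.3, [-1.2, 0, 1], [0, 0, 0]],
    [-0.3, [-1.2, 0, 3], [0, 0, 0]],
    [-0.3, [-1.2, 0, 6], [0, 0, 0]],
    [-0.3, [-1.2, 0, 9], [0, 0, 0]],
    [-0.3, [-1.2, 0, 12], [0, 0, 0]],
    [-0.3, [-1.2, 0, 13.7], [0, 0, 0]],
    [-0.3, [-1.2, 0, 13.7], [0, 0, 0]],
    [-0.3, [-1.2, 0, 13.7], [0, 0, 0]],
    [-0.3, [-1.2, 0, 13.7], [0, 0, 0]],
    [-0.3, [-1.2, 0, 13.7], [0, 0, 0]],
  ],
)

```text
time: 27.95
tool_pos: [653.4, -128.2, 149.2]
tool_rot: [[0.32, 0.948, 0.003], [0.948, -0.32, 0.003], [0.004, 0.002, -1.0]]
force: [-0.2, -0.4, 0.3]
opening: 0.653
```

```bash
python3 - <<'E'
from h import *
rel([(652.4,-129.1,146.5,70.9)])
E
```

```text
t 27.95 pos [ 653.4 -128.2  149.2] yaw 71.4 open 0.653 F [-0.2 -0.4  0.3]
shift [-0.12, -0.07, 0.27] turn [0.1, -0.2, 0.5]
```

Request:
move_arm(
  plan=[
    [-0.3, [-0.1, -0.05, 0.2], [0, 0, 0]],
    [1, [-0.1, -0.05, 0.2], [0, 0, 0]],
    [1, [-0.1, -0.05, 0.2], [0, 0, 0]],
    [1, [-0.1, -0.05, 0.2], [0, 0, 0]],
    [1, [-0.1, -0.05, 0.2], [0, 0, 0]],
    [1, [-0.1, -0.05, 0.2], [0, 0, 0]],
    [1, [-0.1, -0.05, 0.2], [0, 0, 0]],
    [1, [-0.1, -0.05, 0.2], [0, 0, 0]],
    [1, [-0.1, -0.05, 0.2], [0, 0, 0]],
    [1, [-0.1, -0.05, 0.2], [0, 0, 0]],
  ],
  grip_force=40,
)

```text
time: 28.78
tool_pos: [652.8, -129.0, 147.9]
tool_rot: [[0.32, 0.948, 0.004], [0.948, -0.32, 0.002], [0.004, 0.003, -1.0]]
force: [-1.7, 0.4, 5.0]
opening: 0.234
```

```bash
python3 - <<'E'
from h import *
arc(1.0,20)
E
```

```text
r,theta 115.09879379104883 0.005105777655557075
t 28.78 pos [ 652.8 -129.   147.9] yaw 71.4 open 0.234 F [-1.7  0.4  5. ]
shift [-0.57, -0.02, -0.0] turn [0.2, -0.2, 2.8]
shift [-1.14, -0.06, -0.0] turn [0.2, -0.2, 5.7]
shift [-1.71, -0.12, -0.01] turn [0.2, -0.2, 8.6]
shift [-2.27, -0.22, -0.01] turn [0.1, -0.2, 11.4]
shift [-2.83, -0.34, -0.01] turn [0.1, -0.2, 14.3]
shift [-3.39, -0.49, -0.01] turn [0.1, -0.2, 17.1]
shift [-3.93, -0.67, -0.02] turn [0.1, -0.2, 20.0]
shift [-4.46, -0.87, -0.02] turn [0.1, -0.2, 22.8]
shift [-4.99, -1.1, -0.02] turn [0.1, -0.2, 25.7]
shift [-5.5, -1.36, -0.02] turn [0.1, -0.2, 28.5]
shift [-6.0, -1.64, -0.03] turn [0.1, -0.2, 31.4]
shift [-6.48, -1.95, -0.03] turn [0.1, -0.2, 34.2]
shift [-6.95, -2.28, -0.03] turn [0.1, -0.3, 37.1]
shift [-7.4, -2.63, -0.03] turn [0.1, -0.3, 39.9]
shift [-7.83, -3.0, -0.04] turn [0.1, -0.3, 42.8]
shift [-8.24, -3.4, -0.04] turn [0.1, -0.3, 45.6]
shift [-8.64, -3.81, -0.04] turn [0.1, -0.3, 48.5]
shift [-9.01, -4.25, -0.04] turn [0.1, -0.3, 51.3]
shift [-9.36, -4.7, -0.05] turn [0.1, -0.3, 54.2]
shift [-9.69, -5.17, -0.05] turn [0.1, -0.3, 57.0]
```

Request:
move_arm(
  plan=[
    [1, [-0.57, -0.02, 0], [0, 0, 2.8]],
    [1, [-1.14, -0.06, 0], [0, 0, 5.7]],
    [1, [-1.71, -0.12, 0], [0, 0, 8.6]],
    [1, [-2.27, -0.22, 0], [0, 0, 11.4]],
    [1, [-2.83, -0.34, 0], [0, 0, 14.3]],
    [1, [-3.39, -0.49, 0], [0, 0, 17.1]],
    [1, [-3.93, -0.67, 0], [0, 0, 20]],
    [1, [-4.46, -0.87, 0], [0, 0, 22.8]],
    [1, [-4.99, -1.1, 0], [0, 0, 25.7]],
    [1, [-5.5, -1.36, 0], [0, 0, 28.5]],
  ],
)

```text
time: 29.62
tool_pos: [622.7, -177.2, 147.9]
tool_rot: [[0.734, 0.679, 0.005], [0.679, -0.734, 0.002], [0.005, 0.003, -1.0]]
force: [0.5, -0.1, 2.2]
opening: 0.234
```

```bash
python3 - <<'E'
from h import *
arc(1.0,10)
E
```

```text
r,theta 115.55762436228753 0.5029247956879445
t 29.62 pos [ 622.7 -177.2  147.9] yaw 42.8 open 0.234 F [ 0.5 -0.1  2.2]
shift [-0.57, -0.06, -0.0] turn [0.1, -0.3, 2.8]
shift [-1.14, -0.1, -0.01] turn [0.1, -0.3, 5.7]
shift [-1.71, -0.17, -0.01] turn [0.1, -0.3, 8.5]
shift [-2.27, -0.26, -0.01] turn [0.1, -0.3, 11.4]
shift [-2.83, -0.38, -0.02] turn [0.1, -0.3, 14.2]
shift [-3.38, -0.53, -0.02] turn [0.1, -0.3, 17.1]
shift [-3.93, -0.71, -0.02] turn [0.1, -0.3, 19.9]
shift [-4.46, -0.91, -0.02] turn [0.1, -0.3, 22.8]
shift [-4.99, -1.14, -0.03] turn [0.1, -0.3, 25.6]
shift [-5.5, -1.4, -0.03] turn [0.1, -0.3, 28.5]
```

Request:
move_arm(
  plan=[
    [1, [-0.57, -0.04, 0], [0, 0, 2.8]],
    [1, [-1.14, -0.08, 0], [0, 0, 5.7]],
    [1, [-1.71, -0.15, 0], [0, 0, 8.5]],
    [1, [-2.27, -0.24, 0], [0, 0, 11.4]],
    [1, [-2.83, -0.36, 0], [0, 0, 14.2]],
    [1, [-3.38, -0.51, 0], [0, 0, 17.1]],
    [1, [-3.93, -0.7, 0], [0, 0, 19.9]],
    [1, [-4.46, -0.9, 0], [0, 0, 22.8]],
    [1, [-4.99, -1.13, 0], [0, 0, 25.6]],
    [1, [-5.5, -1.4, 0], [0, 0, 28.5]],
  ],
)

```text
time: 30.45
tool_pos: [573.0, -205.7, 147.9]
tool_rot: [[0.969, 0.245, 0.007], [0.245, -0.969, -0.002], [0.006, 0.003, -1.0]]
force: [0.4, -4.4, 0.8]
opening: 0.231
```

```bash
python3 - <<'E'
from prof import *
arc(1.3,5)
t=shot('top','t16.png');s=shot('side','s16.png')
cv2.imwrite('pics/t16b.png',cv2.resize(t['img'][150:290,220:370],None,fx=4,fy=4,interpolation=cv2.INTER_CUBIC))
cv2.imwrite('pics/s16b.png',cv2.resize(s['img'][120:260,210:390],None,fx=4,fy=4,interpolation=cv2.INTER_CUBIC))
E
```

```text
r,theta 116.41471561609269 1.0019373874898514
t 30.45 pos [ 573.  -205.7  147.9] yaw 14.2 open 0.231 F [ 0.4 -4.4  0.8]
shift [-0.69, -0.16, -0.0] turn [0.2, -0.4, 3.4]
shift [-1.37, -0.21, -0.01] turn [0.2, -0.4, 6.8]
shift [-2.05, -0.31, -0.01] turn [0.2, -0.4, 10.2]
shift [-2.72, -0.44, -0.02] turn [0.2, -0.4, 13.7]
shift [-3.38, -0.62, -0.02] turn [0.1, -0.4, 17.1]
```

View pics/t16b.png

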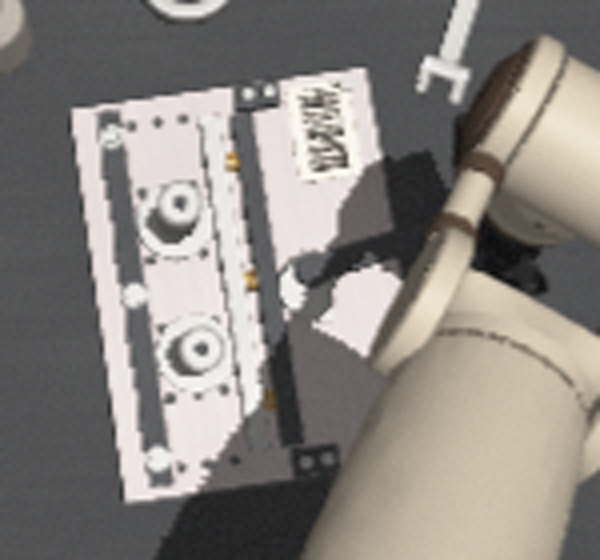

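View pics/s16b.png

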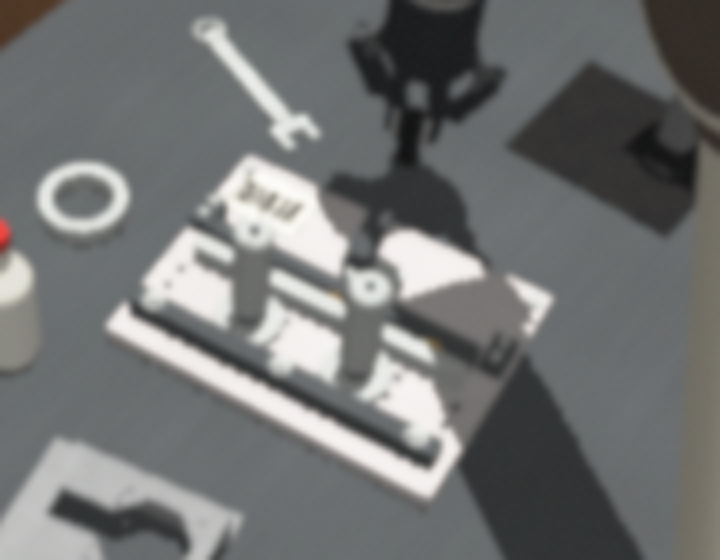

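```bash
cat > barm.py <<'E'
import sys
from prof import *
def bar(fn,xr=(84,118)):
    img=cv2.imread('pics/'+fn); t=shot('top')
    xs=np.arange(*xr,1.); ys=np.arange(-5,45,.25)
    pr=profile(img,t,45,xs,ys).mean(0)
    i=np.argmin(np.where((ys>2)&(ys<40),pr,999)); 
    # centroid of dark stripe
    m=(np.abs(ys-ys[i])<5); b=np.maximum(238-pr[m],0)
    return ys[i],(b*ys[m]).sum()/b.sum(),pr[i]
def shank(fn):
    pass
if __name__=='__main__':
    for f in sys.argv[1:]: print(f,bar(f),bar(f,(-8,20)))
E
python3 barm.py t15.png t16.png top0.png
```

```text
t15.png (np.float64(12.25), np.float64(12.238246743230848), np.float32(157.13847)) (np.float64(12.0), np.float64(11.846796047088764), np.float32(170.97775))
t16.png (np.float64(20.25), np.float64(20.26788591998653), np.float32(139.52097)) (np.float64(20.0), np.float64(20.010720299766497), np.float32(132.29926))
top0.png (np.float64(22.0), np.float64(21.846095723818486), np.float32(157.0244)) (np.float64(21.75), np.float64(21.73747870219857), np.float32(139.67134))
```

Request:
move_arm(
  plan=[
    [1, [-0.4, -0.08, 0], [0, 0, 2]],
    [1, [-0.8, -0.14, 0], [0, 0, 4]],
    [1, [-1.2, -0.18, 0], [0, 0, 6]],
    [1, [-1.7, -0.24, 0], [0, 0, 8.5]],
    [1, [-1.7, -0.24, 0], [0, 0, 8.5]],
    [1, [-1.7, -0.24, 0], [0, 0, 8.5]],
    [1, [-1.7, -0.24, 0], [0, 0, 8.5]],
    [1, [-1.7, -0.24, 0], [0, 0, 8.5]],
    [1, [-1.7, -0.24, 0], [0, 0, 8.5]],
    [1, [-1.7, -0.24, 0], [0, 0, 8.5]],
  ],
)

```text
time: 31.68
tool_pos: [555.2, -209.2, 147.9]
tool_rot: [[0.995, 0.103, 0.004], [0.103, -0.995, -0.004], [0.003, 0.005, -1.0]]
force: [-2.7, -6.5, 2.7]
opening: 0.233
```

```bash
python3 - <<'E'
from prof import *
arc(1.3,3)
t=shot('top','t17.png')
cv2.imwrite('pics/t17b.png',cv2.resize(t['img'][150:290,220:370],None,fx=4,fy=4,interpolation=cv2.INTER_CUBIC))
E
python3 barm.py t15.png t16.png t17.png
```

```text
r,theta 116.69360615092701 1.1579554207449727
t 31.68 pos [ 555.2 -209.2  147.9] yaw 5.9 open 0.233 F [-2.7 -6.5  2.7]
shift [-0.54, -0.18, -0.0] turn [0.3, -0.2, 2.7]
shift [-1.09, -0.22, -0.0] turn [0.3, -0.2, 5.4]
shift [-1.63, -0.29, -0.01] turn [0.3, -0.2, 8.1]
t15.png (np.float64(12.25), np.float64(12.238246743230848), np.float32(157.13847)) (np.float64(12.0), np.float64(11.846796047088764), np.float32(170.97775))
t16.png (np.float64(20.25), np.float64(20.26788591998653), np.float32(139.52097)) (np.float64(20.0), np.float64(20.010720299766497), np.float32(132.29926))
t17.png (np.float64(21.25), np.float64(21.259139665944648), np.float32(142.8078)) (np.float64(21.25), np.float64(21.156517886029313), np.float32(140.0614))
```

View pics/t17b.png

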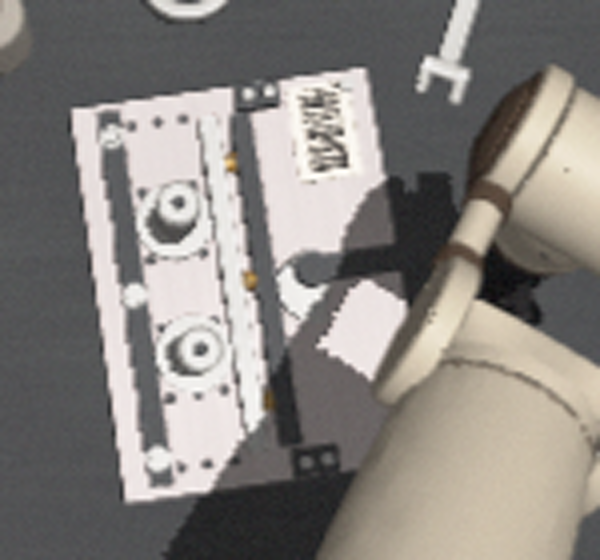

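Request:
move_arm(
  plan=[
    [1, [-0.4, -0.05, 0], [0, 0, 2]],
    [1, [-0.8, -0.1, 0], [0, 0, 4]],
    [1, [-1.2, -0.15, 0], [0, 0, 6]],
    [1, [-1.4, -0.18, 0], [0, 0, 7]],
    [1, [-1.4, -0.18, 0], [0, 0, 7]],
    [1, [-1.4, -0.18, 0], [0, 0, 7]],
    [1, [-1.4, -0.18, 0], [0, 0, 7]],
    [1, [-1.4, -0.18, 0], [0, 0, 7]],
    [1, [-1.4, -0.18, 0], [0, 0, 7]],
    [1, [-1.4, -0.18, 0], [0, 0, 7]],
  ],
)

```text
time: 32.87
tool_pos: [541.2, -210.0, 147.9]
tool_rot: [[1.0, -0.018, 0.004], [-0.018, -1.0, -0.007], [0.004, 0.007, -1.0]]
force: [-0.8, -4.9, 1.1]
opening: 0.233
```

```bash
python3 - <<'E'
from prof import *
arc(1.4,3)
t=shot('top','t18.png');t=shot('side','s18.png')
E
python3 barm.py t15.png t16.png t17.png t18.png
```

```text
r,theta 116.89051913252327 1.2784729372848536
t 32.87 pos [ 541.2 -210.   147.9] yaw -1.0 open 0.233 F [-0.8 -4.9  1.1]
shift [-0.47, -0.2, -0.0] turn [0.4, -0.2, 2.3]
shift [-0.93, -0.23, -0.01] turn [0.4, -0.3, 4.6]
shift [-1.39, -0.28, -0.01] turn [0.4, -0.3, 7.0]
t15.png (np.float64(12.25), np.float64(12.238246743230848), np.float32(157.13847)) (np.float64(12.0), np.float64(11.846796047088764), np.float32(170.97775))
t16.png (np.float64(20.25), np.float64(20.26788591998653), np.float32(139.52097)) (np.float64(20.0), np.float64(20.010720299766497), np.float32(132.29926))
t17.png (np.float64(21.25), np.float64(21.259139665944648), np.float32(142.8078)) (np.float64(21.25), np.float64(21.156517886029313), np.float32(140.0614))
t18.png (np.float64(21.5), np.float64(21.389003846997447), np.float32(144.55208)) (np.float64(21.25), np.float64(21.178035828847996), np.float32(140.02176))
```

Request:
move_arm(
  plan=[
    [1, [-0.15, -0.08, 0], [0, 0, 1]],
    [1, [-0.3, -0.13, 0], [0, 0, 1.7]],
    [1, [-0.3, -0.13, 0], [0, 0, 1.7]],
    [1, [-0.3, -0.13, 0], [0, 0, 1.7]],
    [1, [-0.3, -0.13, 0], [0, 0, 1.7]],
    [1, [-0.3, -0.13, 0], [0, 0, 1.7]],
    [1, [-0.3, -0.13, 0], [0, 0, 1.7]],
    [1, [-0.3, -0.13, 0], [0, 0, 1.7]],
    [1, [-0.3, -0.13, 0], [0, 0, 1.7]],
    [1, [-0.3, -0.13, 0], [0, 0, 1.7]],
  ],
)

```text
time: 34.2
tool_pos: [538.2, -209.8, 148.0]
tool_rot: [[0.999, -0.047, 0.004], [-0.047, -0.999, -0.009], [0.005, 0.009, -1.0]]
force: [1.2, -6.5, -0.5]
opening: 0.234
```

```bash
python3 - <<'E'
from prof import *
s=ctrl.observe();print(theta(s),s['force'])
t=shot('top','t19.png')
E
python3 barm.py t19.png
```

```text
(np.float64(116.79138147028598), np.float64(1.3040398176942827), np.float64(-92.61597787089168)) [ 1.22285245 -6.5346384  -0.50244185]
t19.png (np.float64(21.5), np.float64(21.368925082332982), np.float32(144.56876)) (np.float64(21.25), np.float64(21.18832912023521), np.float32(142.06288))
```

Request:
move_arm(
  plan=[
    [-0.2, [0, 0, 0], [0, 0, 0]],
    [-0.2, [0, 0, 0], [0, 0, 0]],
    [-0.2, [0, 0, 0], [0, 0, 0]],
    [-0.2, [0, 0, 0], [0, 0, 0]],
    [-0.2, [0, 0, -2], [0, 0, 0]],
    [-0.2, [0, 0, -5], [0, 0, 0]],
    [-0.2, [0, 0, -8], [0, 0, 0]],
    [-0.2, [0, 0, -12], [0, 0, 0]],
    [-0.2, [0, 0, -15], [0, 0, 0]],
    [-0.2, [0, 0, -15], [0, 0, 0]],
  ],
)

```text
time: 35.18
tool_pos: [540.1, -209.6, 306.3]
tool_rot: [[0.999, -0.047, 0.016], [-0.047, -0.999, -0.016], [0.017, 0.016, -1.0]]
force: [0.2, -0.6, 2.0]
opening: 0.598
```

```bash
python3 - <<'E'
from prof import *
rel([(600,-150,300,-1)])
t=shot('top','t20.png');s=shot('side','s20.png')
for p in (t,s):
  for k in ('scanner_mid','scan_window','lever_grip','mat'):
    for d in viewer.mark_of(p,k): X=w(p,d['xyz']);print(k,round(d['p'],2),np.round(X),np.round(pix(p,X)))
cv2.imwrite('pics/t20b.png',cv2.resize(t['img'][140:300,220:450],None,fx=3.4,fy=3.4,interpolation=cv2.INTER_CUBIC))
cv2.imwrite('pics/s20b.png',cv2.resize(s['img'][90:250,220:420],None,fx=3.7,fy=3.7,interpolation=cv2.INTER_CUBIC))
E
```

```text
t 35.18 pos [ 540.1 -209.6  306.3] yaw -2.7 open 0.598 F [ 0.2 -0.6  2. ]
shift [5.69, -6.24, 0.62] turn [0.9, -0.9, -1.7]
scanner_mid 0.9 [ 409. -403.  127.] [418. 262.]
scanner_mid 0.58 [528. 315.  41.] [160. 225.]
scan_window 0.59 [ 367. -405.   98.] [415. 278.]
lever_grip 0.71 [ 544. -208.   81.] [339. 215.]
mat 0.71 [ 450. -393.    2.] [397. 247.]
scanner_mid 0.74 [ 411. -409.  130.] [387. 132.]
scanner_mid 0.57 [523.  32.  20.] [281. 214.]
scan_window 0.75 [ 369. -404.  101.] [395. 145.]
lever_grip 0.73 [523.  30.  26.] [282. 213.]
lever_grip 0.67 [ 536. -211.   83.] [322. 157.]
mat 0.75 [ 447. -388.   -1.] [365. 157.]
```

View pics/t20b.png

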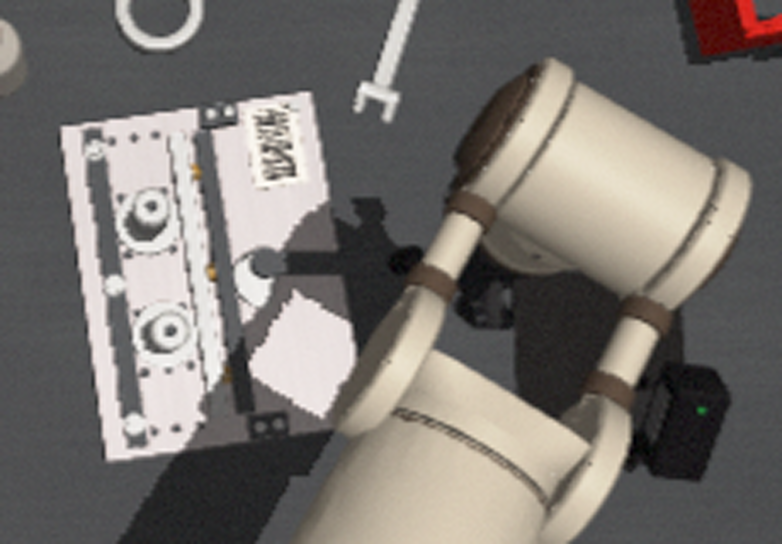

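View pics/s20b.png

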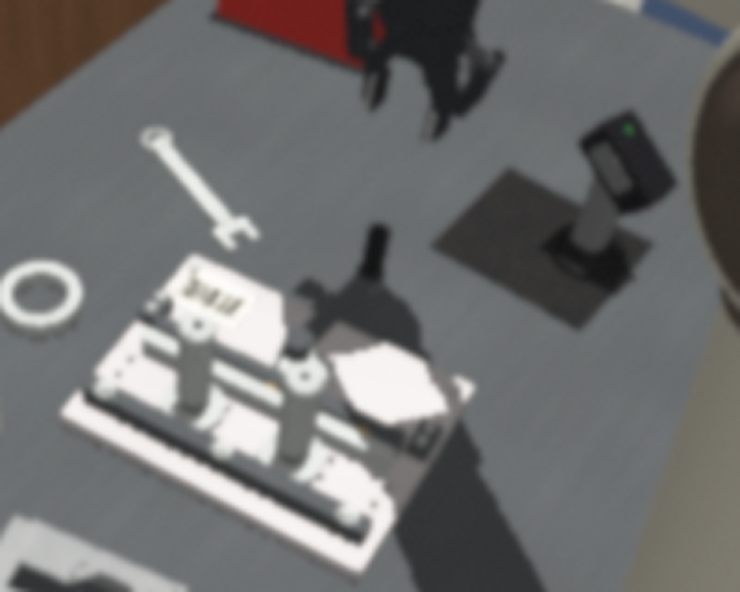

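Request:
move_arm(
  plan=[
    [-1, [-4, -30, -2], [0.9, -0.9, -60]],
    [-1, [-4, -30, -2], [0.9, -0.9, -60]],
    [-1, [-4, -30, -2], [0.9, -0.9, -60]],
    [-1, [-4, -30, -2], [0.9, -0.9, -60]],
    [-1, [-4, -30, -2], [0.9, -0.9, -60]],
    [-1, [-4, -30, -2], [0.9, -0.9, -60]],
    [-1, [-4, -30, -2], [0.9, -0.9, -60]],
    [-1, [-4, -30, -2], [0.9, -0.9, -60]],
    [-1, [-4, -30, -2], [0.9, -0.9, -60]],
    [-1, [-4, -30, -2], [0.9, -0.9, -60]],
  ],
)

```text
time: 36.52
tool_pos: [511.1, 94.7, 314.2]
tool_rot: [[0.537, 0.843, -0.018], [0.843, -0.538, -0.002], [-0.011, -0.014, -1.0]]
force: [-0.9, -0.1, 0.3]
opening: 0.999
```

```bash
python3 - <<'E'
from prof import *
rel([(410,-406,300,88)])
t=shot('top','t21.png');s=shot('side','s21.png')
for p in (t,s):
  for k in ('scanner_mid','scan_window','lever_grip','ticket'):
    for d in viewer.mark_of(p,k)[:1]: X=w(p,d['xyz']);print(k,round(d['p'],2),np.round(X,1),np.round(pix(p,X)))
c=np.hstack([cv2.resize(t['img'][220:300,380:450],None,fx=5,fy=5,interpolation=cv2.INTER_CUBIC),cv2.resize(s['img'][90:170,340:410],None,fx=5,fy=5,interpolation=cv2.INTER_CUBIC)])
cv2.imwrite('pics/sc21.png',cv2.convertScaleAbs(c,alpha=1.8))
cv2.imwrite('pics/t21b.png',cv2.resize(t['img'][150:290,220:370],None,fx=4,fy=4,interpolation=cv2.INTER_CUBIC))
E
python3 barm.py t21.png
```

```text
t 36.52 pos [511.1  94.7 314.2] yaw 57.5 open 0.999 F [-0.9 -0.1  0.3]
shift [-47.64, 18.41, 1.69] turn [-0.9, 0.4, -30.5]
scanner_mid 0.67 [ 544.5 -207.4   79.1] [339. 215.]
scan_window 0.56 [ 368.4 -407.7   97.7] [417. 277.]
lever_grip 0.8 [ 544.9 -206.6   78.4] [339. 215.]
scan_window 0.5 [ 369.  -406.5   98.9] [395. 145.]
lever_grip 0.8 [ 540.8 -205.6   82.1] [320. 157.]
ticket 0.59 [ 650.  -105.2   23.3] [276. 170.]
t21.png (np.float64(21.5), np.float64(21.39556762463276), np.float32(143.17238)) (np.float64(21.25), np.float64(21.189704783776996), np.float32(140.78752))
```

View pics/sc21.png

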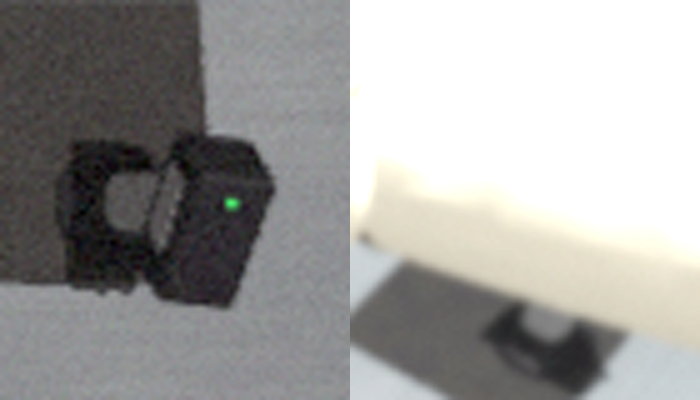

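View pics/t21b.png

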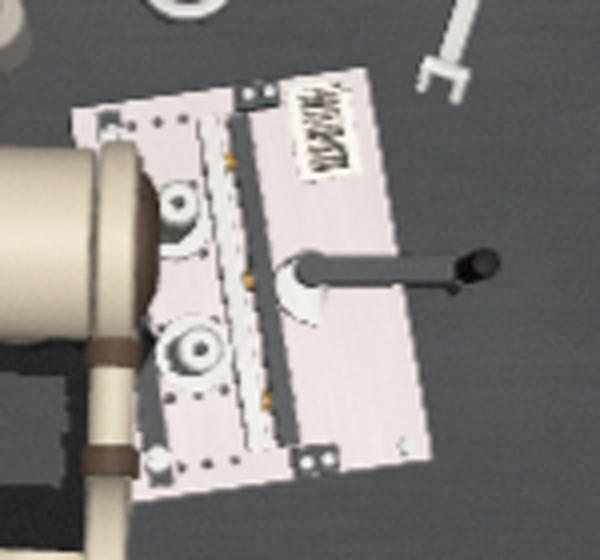

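```bash
python3 - <<'E'
from prof import *
p=shot('top')
f=lambda u,v,z: np.round(ray(p,380+(u+.5)/5-.5,220+(v+.5)/5-.5,z)[:2],1)
print('rear',f(190,150,168),f(270,183,168)); print('nose',f(232,305,118.7),f(152,285,118.7))
h=ray(p,220+(482+.5)/4-.5,150+(262+.5)/4-.5,108);print('handle',h,theta({'tool_pos':h}))
img=cv2.imread('pics/t21.png')
c=cv2.resize(img[220:300,380:450],None,fx=8,fy=8,interpolation=cv2.INTER_CUBIC);c=cv2.convertScaleAbs(c,alpha=2.2)
def draw(X,Y,yaw,col):
    a=np.radians(yaw);ex=np.array([np.cos(a),np.sin(a)]);ey=np.array([-ex[1],ex[0]])
    q=[(-22.4,-22,168),(-22.4,22,168),(48,22,118.7),(48,-22,118.7)]
    P=[pix(p,np.r_[np.array([X,Y])+x*ex+y*ey,z]) for x,y,z in q]
    P=np.array([[(u-380+.5)*8-.5,(v-220+.5)*8-.5] for u,v in P]).astype(int); cv2.polylines(c,[P],True,col,1)
    P=[pix(p,np.r_[X+38*np.cos(t),Y+38*np.sin(t),0]) for t in np.linspace(0,6.28,50)]
    P=np.array([[(u-380+.5)*8-.5,(v-220+.5)*8-.5] for u,v in P]).astype(int); cv2.polylines(c,[P],True,col,1)
draw(410,-406,178,(0,0,255)); draw(410,-406,185,(0,255,255))
cv2.imwrite('pics/sc22.png',c)
E
```

```text
rear [ 443.3 -387.9] [ 425.7 -427.9]
nose [ 360.2 -424. ] [ 371.4 -381.8]
handle [ 541.87979571 -204.39794786  108.        ] (np.float64(111.3097401789114), np.float64(1.2729387224430881), np.float64(-90.83401637476386))
```

View pics/sc22.png

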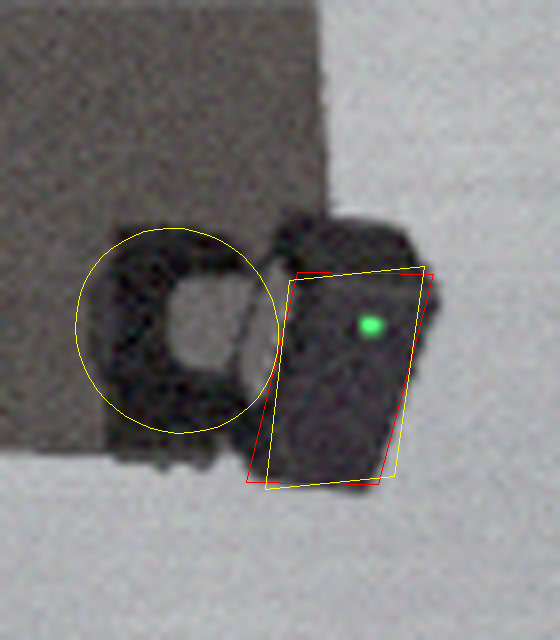

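```bash
python3 - <<'E'
from prof import *
p=shot('top')
img=cv2.imread('pics/t21.png')
out=[]
for X,Y,yaw in ((410,-406,170),(411,-404,172)):
    c=cv2.resize(img[230:295,395:450],None,fx=7,fy=7,interpolation=cv2.INTER_CUBIC);c=cv2.convertScaleAbs(c,alpha=2.2)
    a=np.radians(yaw);ex=np.array([np.cos(a),np.sin(a)]);ey=np.array([-ex[1],ex[0]])
    for q in ([(-22.4,-22,168),(-22.4,22,168),(48,22,118.7),(48,-22,118.7)],[(-22.4,-22,168),(-22.4,22,168),(-48,22,131.3),(-48,-22,131.3)]):
        P=[pix(p,np.r_[np.array([X,Y])+x*ex+y*ey,z]) for x,y,z in q]
        P=np.array([[(u-395+.5)*7-.5,(v-230+.5)*7-.5] for u,v in P]).astype(int); cv2.polylines(c,[P],True,(0,0,255),1)
    out.append(c)
cv2.imwrite('pics/sc23.png',np.hstack(out))
E
```

```text
(no output)
```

View pics/sc23.png

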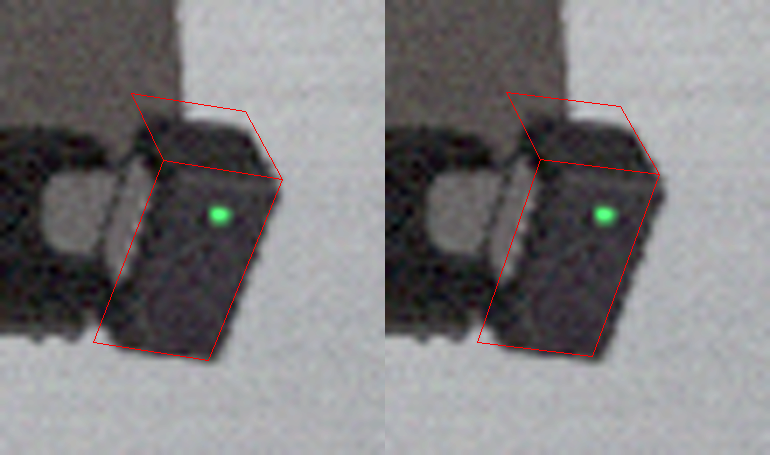

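```bash
python3 - <<'E'
from h import *
rel([(455,-200,310,70),(410,-405.5,270,81)])
E
```

```text
t 37.22 pos [511.4  93.4 314.3] yaw 57.3 open 1.0 F [ 0.1 -0.2 -0.7]
shift [-27.73, 11.13, 0.59] turn [-0.8, 0.5, -12.7]
shift [-47.41, 18.51, 4.7] turn [-0.9, 0.5, -23.7]
```

Request:
move_arm(
  plan=[
    [-1, [-4, 1.6, 0], [0, 0, -3]],
    [-1, [-8, 3.2, 0], [0, 0, -5]],
    [-1, [-12, 4.8, 0], [0, 0, -7]],
    [-1, [-16, 6.4, 0], [0, 0, -9]],
    [-1, [-20, 8, 0], [0, 0, -11]],
    [-1, [-24, 9.5, 0.5], [0, 0, -13]],
    [-1, [-28, 11.2, 0.6], [-0.8, 0.5, -16]],
    [-1, [-32, 12.7, 0.6], [-0.8, 0.5, -19]],
    [-1, [-36, 14.2, 0.6], [-0.8, 0.5, -22]],
    [-1, [-40, 15.7, 0.6], [-0.9, 0.5, -23.7]],
  ],
)

```text
time: 38.05
tool_pos: [429.1, -316.8, 310.7]
tool_rot: [[0.155, 0.988, 0.001], [0.988, -0.155, 0.0], [0.001, 0.001, -1.0]]
force: [1.0, -0.2, 1.1]
opening: 1.006
```

```bash
python3 - <<'E'
from h import *
rel([(410,-405.5,260,81)])
E
```

```text
t 38.05 pos [ 429.1 -316.8  310.7] yaw 81.1 open 1.006 F [ 1.  -0.2  1.1]
shift [-9.06, -0.52, 5.06] turn [0.0, -0.0, 0.1]
```

Request:
move_arm(
  plan=[
    [-1, [-4, -0.2, 1], [0, 0, 0]],
    [-1, [-7, -0.4, 3], [0, 0, 0]],
    [-1, [-9.1, -0.5, 4.5], [0, 0, 0]],
    [-1, [-9.1, -0.5, 5], [0, 0, 0]],
    [-1, [-9.1, -0.5, 5], [0, 0, 0]],
    [-1, [-9.1, -0.5, 5], [0, 0, 0]],
    [-1, [-9.1, -0.5, 5], [0, 0, 0]],
    [-1, [-9.1, -0.5, 5], [0, 0, 0]],
    [-1, [-9.1, -0.5, 5], [0, 0, 0]],
    [-1, [-9.1, -0.5, 5], [0, 0, 0]],
  ],
)

```text
time: 38.88
tool_pos: [410.6, -405.5, 261.4]
tool_rot: [[0.154, 0.988, 0.001], [0.988, -0.154, -0.001], [-0.0, 0.002, -1.0]]
force: [0.1, -0.6, -0.4]
opening: 1.001
```

```bash
python3 - <<'E'
from h import *
rel([(410,-405.5,184,81)])
t=shot('top','t24.png');s=shot('side','s24.png')
for p in (t,s):
  for k in ('scanner_mid','scan_window'):
    for d in viewer.mark_of(p,k)[:1]: X=w(p,d['xyz']);print(k,round(d['p'],2),np.round(X,1),np.round(pix(p,X)))
c=np.hstack([cv2.resize(t['img'][210:300,370:460],None,fx=4,fy=4,interpolation=cv2.INTER_CUBIC),cv2.resize(s['img'][80:170,340:430],None,fx=4,fy=4,interpolation=cv2.INTER_CUBIC)])
cv2.imwrite('pics/sc24.png',cv2.convertScaleAbs(c,alpha=1.8))
E
```

```text
t 38.88 pos [ 410.6 -405.5  261.4] yaw 81.2 open 1.001 F [ 0.1 -0.6 -0.4]
shift [-0.0, -0.07, 7.74] turn [0.1, 0.0, 0.2]
scanner_mid 0.67 [ 410.3 -406.   130.7] [420. 262.]
scan_window 0.85 [ 370.1 -405.1  102.3] [416. 277.]
scanner_mid 0.75 [ 407.2 -412.2  131.1] [389. 132.]
scan_window 0.7 [ 367.5 -404.6  101.7] [396. 144.]
```

View pics/sc24.png

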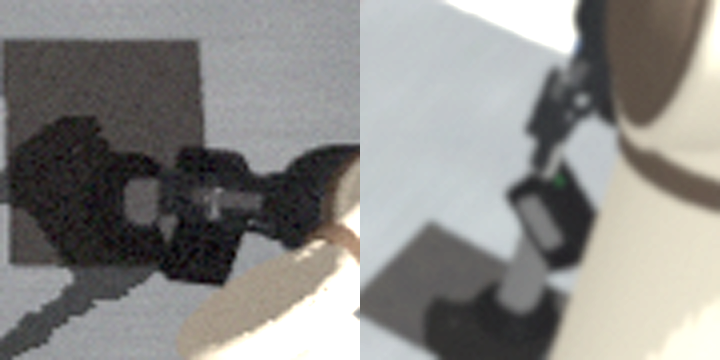

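Request:
move_arm(
  plan=[
    [-1, [0, 0, 1], [0, 0, -1]],
    [-1, [0, 0, 2.5], [0, 0, -1]],
    [-1, [0, 0, 4], [0, 0, -1]],
    [-1, [0, 0, 5.5], [0, 0, -1]],
    [-1, [0, 0, 6.8], [0, 0, -1]],
    [-1, [0, 0, 7.6], [0, 0, -1]],
    [-1, [0, 0, 7.6], [0, 0, -1]],
    [-1, [0, 0, 7.6], [0, 0, -1]],
    [-1, [0, 0, 7.6], [0, 0, -1]],
    [-1, [0, 0, 7.6], [0, 0, -1]],
  ],
)

```text
time: 40.02
tool_pos: [410.6, -406.5, 185.8]
tool_rot: [[0.137, 0.991, 0.002], [0.991, -0.137, -0.001], [-0.001, 0.002, -1.0]]
force: [0.1, 0.2, 1.5]
opening: 0.998
```

Request:
move_arm(
  plan=[
    [1, [0, 0, 0.1], [0, 0, 0]],
    [1, [0, 0, 0.1], [0, 0, 0]],
    [1, [0, 0, 0.1], [0, 0, 0]],
    [1, [0, 0, 0.1], [0, 0, 0]],
    [1, [0, 0, 0.1], [0, 0, 0]],
    [1, [0, 0, 0.1], [0, 0, 0]],
    [1, [0, 0, 0.1], [0, 0, 0]],
    [1, [0, 0, 0.1], [0, 0, 0]],
    [1, [0, 0, 0.1], [0, 0, 0]],
    [1, [0, 0, 0.1], [0, 0, 0]],
  ],
  grip_force=50,
)

```text
time: 40.85
tool_pos: [410.7, -406.8, 185.2]
tool_rot: [[0.137, 0.991, 0.002], [0.991, -0.137, -0.002], [-0.002, 0.003, -1.0]]
force: [-0.8, -1.2, 4.5]
opening: 0.507
```

```bash
python3 - <<'E'
from h import *
rel([(410,-405.5,184,81)])
t=shot('top','t25.png');s=shot('side','s25.png')
for p in (t,s):
  for k in ('scanner_mid','scan_window'):
    for d in viewer.mark_of(p,k)[:1]: X=w(p,d['xyz']);print(k,round(d['p'],2),np.round(X,1),np.round(pix(p,X)))
c=np.hstack([cv2.resize(t['img'][210:300,370:460],None,fx=4,fy=4,interpolation=cv2.INTER_CUBIC),cv2.resize(s['img'][80:170,340:430],None,fx=4,fy=4,interpolation=cv2.INTER_CUBIC)])
cv2.imwrite('pics/sc25.png',cv2.convertScaleAbs(c,alpha=1.8))
E
```

```text
t 40.85 pos [ 410.7 -406.8  185.2] yaw 82.1 open 0.507 F [-0.8 -1.2  4.5]
shift [0.12, -0.08, 0.12] turn [0.1, 0.1, 1.1]
scanner_mid 0.65 [ 408.  -400.5  128.1] [417. 263.]
scan_window 0.59 [ 370.7 -405.4   99.1] [416. 276.]
scanner_mid 0.73 [ 406.6 -406.1  132.3] [388. 133.]
scan_window 0.8 [ 368.6 -401.3   99.9] [395. 145.]
```

View pics/sc25.png

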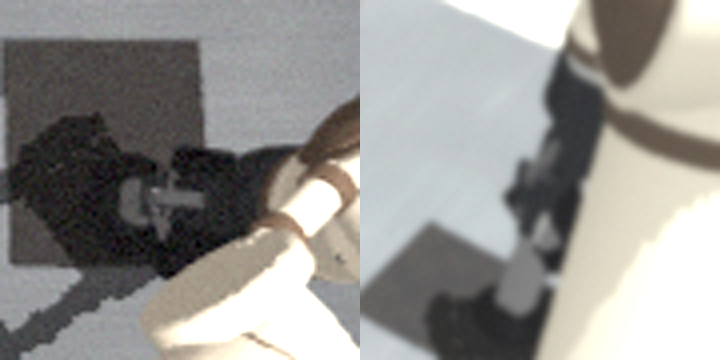

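Request:
move_arm(
  plan=[
    [1, [0, 0, -0.3], [0, 0, 0]],
    [1, [0, 0, -1], [0, 0, 0]],
    [1, [0, 0, -2], [0, 0, 0]],
    [1, [0, 0, -3], [0, 0, 0]],
    [1, [0, 0, -4], [0, 0, 0]],
    [1, [0, 0, -5], [0, 0, 0]],
    [1, [0, 0, -6], [0, 0, 0]],
    [1, [0, 0, -6.5], [0, 0, 0]],
    [1, [0, 0, -6.5], [0, 0, 0]],
    [1, [0, 0, -6.5], [0, 0, 0]],
  ],
  grip_force=60,
)

```text
time: 41.98
tool_pos: [410.6, -406.7, 250.5]
tool_rot: [[0.137, 0.991, 0.003], [0.991, -0.137, -0.003], [-0.002, 0.003, -1.0]]
force: [-0.2, -0.1, -3.0]
opening: 0.51
```

```bash
python3 - <<'E'
from h import *
rel([(652,-314,245,0),(652,-314,218,0)])
print(ctrl.observe()['qpos'])
E
```

```text
t 41.98 pos [ 410.6 -406.7  250.5] yaw 82.1 open 0.51 F [-0.2 -0.1 -3. ]
shift [12.5, 22.64, 0.59] turn [0.2, -0.0, 82.1]
shift [12.5, 22.63, 3.29] turn [0.2, -0.0, 82.1]
[-9.89919781e-01  2.08490964e-01  1.64791848e+00  7.43514896e-04
  1.28159790e+00 -2.42308529e+00]
```

Request:
move_arm(
  plan=[
    [1, [0.6, 1, 0], [0, 0, 3]],
    [1, [1.2, 2.2, 0.3], [0, 0, 7]],
    [1, [1.9, 3.4, 0.5], [0, 0, 11.5]],
    [1, [2.5, 4.5, 0.6], [0, 0, 16]],
    [1, [3.2, 5.7, 0.6], [0, 0, 20.5]],
    [1, [3.8, 6.8, 0.6], [0, 0, 25]],
    [1, [4.4, 8, 0.6], [0, 0, 29.5]],
    [1, [5, 9.1, 0.6], [0, 0, 34]],
    [1, [5.6, 10.2, 0.6], [0, 0, 38]],
    [1, [6.2, 11.3, 0.6], [0, 0, 41]],
  ],
)

```text
time: 42.82
tool_pos: [531.2, -360.2, 243.4]
tool_rot: [[0.756, 0.655, 0.001], [0.655, -0.756, -0.001], [0.0, 0.001, -1.0]]
force: [0.3, -0.7, -2.6]
opening: 0.509
```

```bash
python3 - <<'E'
from h import *
rel([(652,-314,240,0)])
E
```

```text
t 42.82 pos [ 531.2 -360.2  243.4] yaw 40.9 open 0.509 F [ 0.3 -0.7 -2.6]
shift [12.16, 4.42, 0.35] turn [0.1, -0.0, 40.9]
```

Request:
move_arm(
  plan=[
    [1, [1.3, 0.4, 0], [0, 0, 4]],
    [1, [2.6, 0.9, 0], [0, 0, 8.5]],
    [1, [4, 1.4, 0.2], [0, 0, 13]],
    [1, [5.3, 1.9, 0.3], [0, 0, 17.5]],
    [1, [6.6, 2.4, 0.3], [0, 0, 22]],
    [1, [8, 2.9, 0.3], [0, 0, 26.5]],
    [1, [9.3, 3.4, 0.3], [0, 0, 31]],
    [1, [10.6, 3.9, 0.3], [0, 0, 35.5]],
    [1, [11.7, 4.3, 0.3], [0, 0, 39.5]],
    [1, [12.1, 4.4, 0.3], [0, 0, 40.9]],
  ],
)

```text
time: 43.65
tool_pos: [652.4, -313.0, 238.8]
tool_rot: [[1.0, -0.002, -0.0], [-0.002, -1.0, 0.001], [-0.0, -0.001, -1.0]]
force: [0.3, -0.2, -2.6]
opening: 0.512
```

Request:
move_arm(
  plan=[
    [1, [0, 0, 1], [0, 0, 0]],
    [1, [0, 0, 2.2], [0, 0, 0]],
    [1, [0, 0, 2.2], [0, 0, 0]],
    [1, [0, 0, 2.2], [0, 0, 0]],
    [1, [0, 0, 2.2], [0, 0, 0]],
    [1, [0, 0, 2.2], [0, 0, 0]],
    [1, [0, 0, 2.2], [0, 0, 0]],
    [1, [0, 0, 2.2], [0, 0, 0]],
    [1, [0, 0, 2.2], [0, 0, 0]],
    [1, [0, 0, 2.2], [0, 0, 0]],
  ],
)

```text
time: 44.48
tool_pos: [652.5, -313.1, 217.1]
tool_rot: [[1.0, -0.002, 0.0], [-0.002, -1.0, 0.0], [0.0, -0.0, -1.0]]
force: [0.8, 0.7, -2.8]
opening: 0.508
```

```bash
python3 - <<'E'
from h import *
rel([(652,-314,218,0)])
t=shot('top','t26.png');s=shot('side','s26.png')
for p in (t,s):
  for k in ('scanner_mid','scan_window','ticket'):
    for d in viewer.mark_of(p,k)[:2]: X=w(p,d['xyz']);print(k,round(d['p'],2),np.round(X,1),np.round(pix(p,X)))
c=np.hstack([cv2.resize(t['img'][140:240,270:380],None,fx=3.5,fy=3.5,interpolation=cv2.INTER_CUBIC),cv2.resize(s['img'][70:170,250:360],None,fx=3.5,fy=3.5,interpolation=cv2.INTER_CUBIC)])
cv2.imwrite('pics/sc26.png',cv2.convertScaleAbs(c,alpha=1.5))
E
```

```text
t 44.48 pos [ 652.5 -313.1  217.1] yaw -0.1 open 0.508 F [ 0.8  0.7 -2.8]
shift [-0.05, 0.09, -0.09] turn [-0.0, -0.0, -0.1]
scanner_mid 0.65 [ 658.8 -303.7  162.4] [379. 169.]
scan_window 0.95 [ 655.7 -273.4  132.4] [365. 173.]
ticket 0.7 [ 648.7 -110.    16.6] [301. 183.]
ticket 0.65 [582.8   6.1  78.6] [264. 203.]
scanner_mid 0.83 [ 656.7 -308.4  163.5] [312. 109.]
scanner_mid 0.7 [585.1   6.3  79.7] [272. 188.]
scan_window 0.9 [ 650.4 -271.5  132.3] [307. 122.]
ticket 0.82 [ 652.2 -106.8   22.1] [276. 170.]
ticket 0.55 [ 4.473e+02 -3.900e+02  1.000e-01] [366. 156.]
```

View pics/sc26.png

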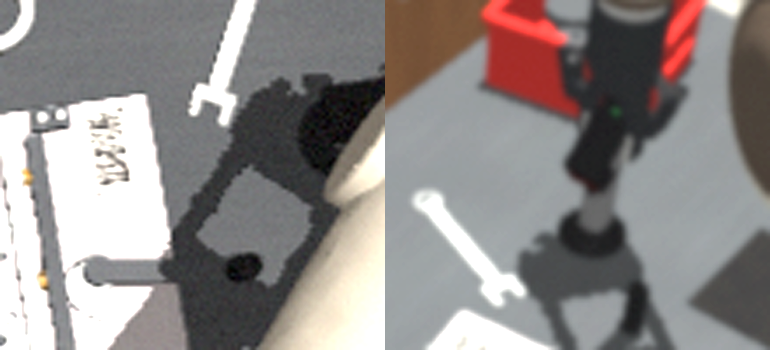

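```bash
cat > ov.py <<'E'
from prof import *
def ov(img,p,X,Y,Z,yaw,box,k,col=(0,0,255),c=None):
    x0,y0,x1,y1=box
    if c is None:
        c=cv2.resize(img[y0:y1,x0:x1],None,fx=k,fy=k,interpolation=cv2.INTER_CUBIC);c=cv2.convertScaleAbs(c,alpha=2)
    a=np.radians(yaw);ex=np.array([np.cos(a),np.sin(a)]);ey=np.array([-ex[1],ex[0]])
    def pl(q):
        P=[pix(p,np.r_[np.array([X,Y])+x*ex+y*ey,Z+z]) for x,y,z in q]
        P=np.array([[(u-x0+.5)*k-.5,(v-y0+.5)*k-.5] for u,v in P]).astype(int); cv2.polylines(c,[P],True,col,1)
    B=[(-22.4,43),(48,-6.3),(22.4,-43),(-48,6.3)]
    for y in (-22,22): pl([(b[0],y,b[1]) for b in B])
    for b in B: pl([(b[0],-22,b[1]),(b[0],22,b[1])])
    pl([(38*np.cos(t),38*np.sin(t),-125) for t in np.linspace(0,6.28,40)])
    pl([(39,0,-25),(39+164,0,-25-114.7)])
    return c
E
python3 - <<'E'
from ov import *
s=shot('side');img=cv2.imread('pics/s26.png')
L=[ov(img,s,652.5,-312,159,y,(260,80,350,165),4) for y in (90,96)]
cv2.imwrite('pics/ov1.png',np.hstack(L))
E
```

```text
(no output)
```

View pics/ov1.png

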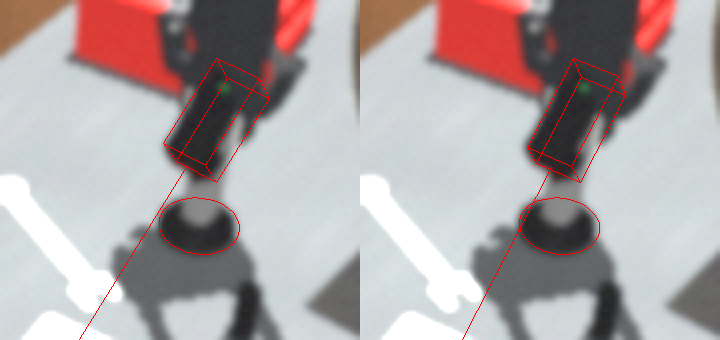

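```bash
python3 - <<'E'
from ov import *
s=shot('side');img=cv2.imread('pics/s26.png');img=np.clip(img.astype(int)*2.0,0,255).astype(np.uint8)
L=[cv2.resize(img[90:130,290:335],None,fx=8,fy=8,interpolation=cv2.INTER_CUBIC)]
L+=[ov(img//2,s,653,-312,159,y,(290,90,335,130),8) for y in (90,)]
cv2.imwrite('pics/ov2.png',np.hstack(L))
E
```

```text
(no output)
```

View pics/ov2.png

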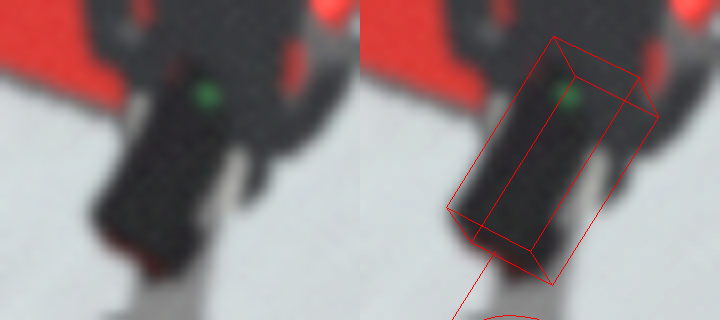

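```bash
python3 - <<'E'
from ov import *
from scipy.optimize import least_squares
t=shot('top');s=shot('side')
def led(fn,box):
    im=cv2.imread('pics/'+fn).astype(int);x0,y0,x1,y1=box;r=im[y0:y1,x0:x1]
    g=np.maximum(r[...,1]-np.maximum(r[...,0],r[...,2])-12,0);yy,xx=np.mgrid[y0:y1,x0:x1]
    return (g*xx).sum()/g.sum(),(g*yy).sum()/g.sum(),g.max()
l={}
for fn,b,cam in (('t21.png',(400,220,450,300),t),('s20.png',(360,100,410,150),s),('s24.png',(370,100,420,150),s),('t20.png',(400,220,450,300),t),('s26.png',(290,80,340,130),s),('top0.png',(400,220,450,280),t),('side0.png',(360,100,410,150),s)):
    l[fn]=led(fn,b);print(fn,l[fn])
def tri(a,b):
    def f(X): return np.r_[pix(t,X)-l[a][:2],pix(s,X)-l[b][:2]]
    r=least_squares(f,[410,-406,150]);return r.x,r.cost
print(tri('t21.png','s20.png'),tri('t21.png','s24.png'),tri('top0.png','side0.png'))
X=tri('t21.png','s20.png')[0]
print('now at z',ray(s,*l['s26.png'][:2],X[2]-127+159))
E
```

```text
t21.png (np.float64(425.8606965174129), np.float64(260.2139303482587), np.int64(57))
s20.png (np.float64(389.4909090909091), np.float64(124.54545454545455), np.int64(14))
s24.png (np.float64(389.0), np.float64(125.0), np.int64(2))
t20.png (np.float64(425.8520408163265), np.float64(260.21938775510205), np.int64(58))
s26.png (np.float64(315.5), np.float64(101.41666666666667), np.int64(4))
top0.png (np.float64(425.06048387096774), np.float64(244.68145161290323), np.int64(60))
side0.png (np.float64(378.9596774193548), np.float64(119.16129032258064), np.int64(27))
(array([ 414.8345412 , -410.21237905,  161.26794578]), np.float64(0.13146788042852592)) (array([ 415.22682374, -411.39293099,  158.05511961]), np.float64(0.014756897307179563)) (array([ 454.95978249, -411.28835763,  161.59912573]), np.float64(0.1409781491178187))
now at z [ 653.33438878 -315.39583033  193.26794578]
```

```bash
python3 - <<'E'
from ov import *
s=shot('side');im=cv2.imread('pics/s26.png').astype(int)
x0,y0,x1,y1=298,112,318,128
r=im[y0:y1,x0:x1];g=np.maximum(r[...,2]-np.maximum(r[...,0],r[...,1])-6,0);yy,xx=np.mgrid[y0:y1,x0:x1]
print(g.max(),g.sum());u=((g*xx).sum()/g.sum(),(g*yy).sum()/g.sum());print(u)
for z in (130,134,138): print(z,ray(s,*u,z))
ys,xs=np.nonzero(g);print([(x+x0,y+y0,g[y,x]) for y,x in zip(ys,xs)])
for yaw in (84,88,90,92,96,100):
    a=np.radians(yaw);print(yaw,pix(s,np.array([652.7+39*np.cos(a),-312+39*np.sin(a),134])))
E
```

```text
6 37
(np.float64(307.2162162162162), np.float64(121.78378378378379))
130 [ 651.05654988 -275.60329823  130.        ]
134 [ 648.8200449  -271.58950162  134.        ]
138 [ 646.58353993 -267.575705    138.        ]
[(np.int64(304), np.int64(120), np.int64(3)), (np.int64(305), np.int64(120), np.int64(3)), (np.int64(305), np.int64(121), np.int64(2)), (np.int64(306), np.int64(121), np.int64(3)), (np.int64(307), np.int64(121), np.int64(4)), (np.int64(307), np.int64(122), np.int64(3)), (np.int64(308), np.int64(122), np.int64(5)), (np.int64(309), np.int64(122), np.int64(2)), (np.int64(308), np.int64(123), np.int64(4)), (np.int64(309), np.int64(123), np.int64(6)), (np.int64(310), np.int64(123), np.int64(1)), (np.int64(309), np.int64(124), np.int64(1))]
84 [305.61679672 120.55864077]
88 [306.22148893 120.92222544]
90 [306.53671969 121.09417351]
92 [306.86002484 121.25925351]
96 [307.52924221 121.56794477]
100 [308.22580079 121.84666111]
```

```bash
python3 - <<'E'
from h import *
rel([(651.5,-293.5,203.5,-2)])
E
```

```text
t 45.13 pos [ 652.4 -313.   216.9] yaw -0.1 open 0.51 F [-0.6  0.5 -3.7]
shift [-0.09, -1.95, 1.34] turn [-0.0, 0.0, 1.9]
```

Request:
move_arm(
  plan=[
    [1, [-0.1, -0.7, 0.5], [0, 0, 0.7]],
    [1, [-0.1, -1.4, 1], [0, 0, 1.4]],
    [1, [-0.1, -1.95, 1.3], [0, 0, 2]],
    [1, [-0.1, -1.95, 1.3], [0, 0, 2]],
    [1, [-0.1, -1.95, 1.3], [0, 0, 2]],
    [1, [-0.1, -1.95, 1.3], [0, 0, 2]],
    [1, [-0.1, -1.95, 1.3], [0, 0, 2]],
    [1, [-0.1, -1.95, 1.3], [0, 0, 2]],
    [1, [-0.1, -1.95, 1.3], [0, 0, 2]],
    [1, [-0.1, -1.95, 1.3], [0, 0, 2]],
  ],
)

```text
time: 45.97
tool_pos: [651.5, -293.8, 204.0]
tool_rot: [[0.999, -0.037, 0.0], [-0.037, -0.999, 0.0], [0.0, -0.0, -1.0]]
force: [-0.3, 0.3, -2.0]
opening: 0.507
```

```bash
python3 - <<'E'
from ov import *
rel([(651.5,-293.5,203.5,-2)])
t=shot('top','t27.png');s=shot('side','s27.png')
for p in (t,s):
  for k in ('scanner_mid','scan_window','ticket'):
    for d in viewer.mark_of(p,k)[:1]: X=w(p,d['xyz']);print(k,round(d['p'],2),np.round(X,1),np.round(pix(p,X)))
st=ctrl.observe()['tool_pos']
cv2.imwrite('pics/ov3.png',np.hstack([ov(s['img'],s,st[0],st[1]+1,st[2]-58,y,(255,90,345,185),4) for y in (88,93)]))
E
```

```text
t 45.97 pos [ 651.5 -293.8  204. ] yaw -2.1 open 0.507 F [-0.3  0.3 -2. ]
shift [0.0, -0.03, 0.05] turn [-0.0, -0.0, -0.1]
scanner_mid 0.84 [ 655.9 -284.7  146.2] [370. 172.]
scan_window 0.83 [ 654.5 -252.7  120. ] [356. 174.]
ticket 0.97 [ 652.  -107.2   19.4] [300. 182.]
scanner_mid 0.56 [ 651.  -289.6  148.4] [310. 116.]
scan_window 0.86 [ 655.1 -253.4  120.7] [302. 127.]
ticket 0.63 [ 651.2 -108.2   21.4] [276. 170.]
```

View pics/ov3.png

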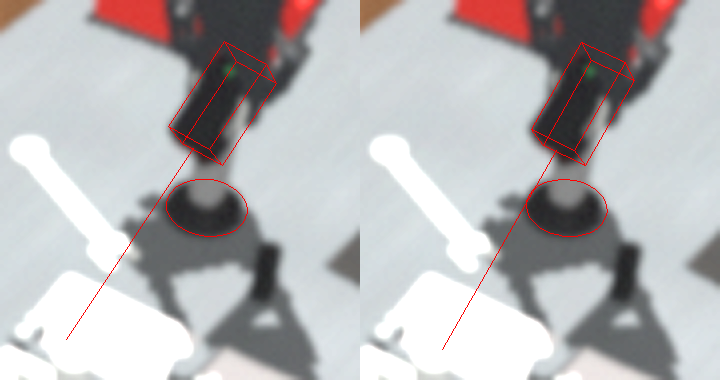

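Request:
move_arm(
  plan=[
    [1, [0, 0, 0], [0, 0, 0]],
    [1, [0, 0, 0], [0, 0, 0]],
    [1, [0, 0, 0], [0, 0, 0]],
    [1, [0, 0, 0], [0, 0, 0]],
    [1, [0, 0, 0], [0, 0, 0]],
    [1, [0, 0, 0], [0, 0, 0]],
    [1, [0, 0, 0], [0, 0, 0]],
    [1, [0, 0, 0], [0, 0, 0]],
    [1, [0, 0, 0], [0, 0, 0]],
    [1, [0, 0, 0], [0, 0, 0]],
  ],
)

```text
time: 47.2
tool_pos: [651.4, -293.5, 203.8]
tool_rot: [[0.999, -0.037, -0.0], [-0.037, -0.999, 0.001], [-0.0, -0.001, -1.0]]
force: [0.6, 0.0, -3.2]
opening: 0.509
```

Request:
move_arm(
  plan=[
    [1, [0, 0, 0], [0, 0, 0]],
    [1, [0, 0, 0], [0, 0, 0]],
    [1, [0, 0, 0], [0, 0, 0]],
    [1, [0, 0, 0], [0, 0, 0]],
    [1, [0, 0, 0], [0, 0, 0]],
    [1, [0, 0, 0], [0, 0, 0]],
    [1, [0, 0, 0], [0, 0, 0]],
    [1, [0, 0, 0], [0, 0, 0]],
    [1, [0, 0, 0], [0, 0, 0]],
    [1, [0, 0, 0], [0, 0, 0]],
  ],
)

```text
time: 48.03
tool_pos: [651.4, -293.5, 203.8]
tool_rot: [[0.999, -0.037, -0.0], [-0.037, -0.999, 0.001], [-0.0, -0.001, -1.0]]
force: [0.3, -0.0, -3.0]
opening: 0.51
```

Request:
move_arm(
  plan=[
    [1, [0, 0, 0], [0, 0, 0]],
    [1, [0, 0, 0], [0, 0, 0]],
    [1, [0, 0, 0], [0, 0, 0]],
    [1, [0, 0, 0], [0, 0, 0]],
    [1, [0, 0, 0], [0, 0, 0]],
    [1, [0, 0, 0], [0, 0, 0]],
    [1, [0, 0, 0], [0, 0, 0]],
    [1, [0, 0, 0], [0, 0, 0]],
    [1, [0, 0, 0], [0, 0, 0]],
    [1, [0, 0, 0], [0, 0, 0]],
  ],
)

```text
time: 48.87
tool_pos: [651.4, -293.5, 203.8]
tool_rot: [[0.999, -0.037, -0.0], [-0.037, -0.999, 0.001], [-0.0, -0.001, -1.0]]
force: [0.3, -0.2, -2.8]
opening: 0.51
```

```bash
python3 - <<'E'
from ov import *
rel([(651.5,-293.5,203.5,-2)])
t=shot('top','t28.png');s=shot('side','s28.png')
for p in (t,s):
  for k in ('scanner_mid','scan_window','ticket','lever_grip'):
    for d in viewer.mark_of(p,k)[:1]: X=w(p,d['xyz']);print(k,round(d['p'],2),np.round(X,1),np.round(pix(p,X)))
E
```

```text
t 48.87 pos [ 651.4 -293.5  203.8] yaw -2.1 open 0.51 F [ 0.3 -0.2 -2.8]
shift [0.01, -0.0, 0.03] turn [-0.0, 0.0, -0.1]
scanner_mid 0.68 [ 657.9 -283.8  148.7] [370. 171.]
scan_window 0.81 [ 655.3 -252.8  117.3] [356. 174.]
ticket 0.79 [ 650.3 -107.4   16.7] [300. 183.]
lever_grip 0.69 [ 544.5 -206.2   79.8] [339. 215.]
scanner_mid 0.86 [ 653.8 -290.6  147.7] [310. 115.]
scan_window 0.65 [ 649.5 -104.3   19. ] [276. 171.]
ticket 0.59 [ 650.  -104.1   19.3] [276. 171.]
lever_grip 0.83 [ 537.  -209.5   82.8] [322. 157.]
```

Request:
move_arm(
  plan=[
    [1, [0, 0, -1], [0, 0, 0]],
    [1, [0, 0, -2.5], [0, 0, 0]],
    [1, [0, 0, -4], [0, 0, 0]],
    [1, [-2, 1, -5], [0, 0, 0]],
    [1, [-4.5, 2, -5], [0, 0, 0]],
    [1, [-7.5, 3.5, -5], [0, 0, 0]],
    [1, [-10.5, 5, -5], [0, 0, 0]],
    [1, [-13.5, 7, -5], [0, 0, 0]],
    [1, [-16.5, 8.5, -5], [0, 0, 0]],
    [1, [-19, 9.8, -5], [0, 0, 0]],
  ],
)

```text
time: 50.2
tool_pos: [456.3, -385.8, 256.1]
tool_rot: [[0.999, -0.037, 0.001], [-0.037, -0.999, -0.002], [0.001, 0.002, -1.0]]
force: [-0.9, -0.8, -3.4]
opening: 0.512
```

```bash
python3 - <<'E'
from ov import *
rel([(450,-392,245,-2),(450,-392,187,-2)])
E
```

```text
t 50.2 pos [ 456.3 -385.8  256.1] yaw -2.1 open 0.512 F [-0.9 -0.8 -3.4]
shift [-0.61, 0.64, 1.12] turn [0.1, -0.1, -0.1]
shift [-0.62, 0.63, 6.92] turn [0.1, -0.1, -0.1]
```

Request:
move_arm(
  plan=[
    [1, [-0.6, 0.6, 0.5], [0.1, -0.1, 0]],
    [1, [-0.6, 0.6, 1.5], [0.1, -0.1, 0]],
    [1, [-0.6, 0.6, 2.5], [0.1, -0.1, 0]],
    [1, [-0.6, 0.6, 3.5], [0.1, -0.1, 0]],
    [1, [-0.6, 0.6, 4.5], [0.1, -0.1, 0]],
    [1, [-0.6, 0.6, 5.4], [0.1, -0.1, 0]],
    [1, [-0.6, 0.6, 6.2], [0.1, -0.1, 0]],
    [1, [-0.6, 0.6, 6.5], [0.1, -0.1, 0]],
    [1, [-0.6, 0.6, 6.5], [0.1, -0.1, 0]],
    [1, [-0.6, 0.6, 6.5], [0.1, -0.1, 0]],
  ],
)

```text
time: 51.03
tool_pos: [450.4, -391.7, 191.2]
tool_rot: [[0.999, -0.037, -0.0], [-0.037, -0.999, -0.0], [-0.0, 0.0, -1.0]]
force: [-0.4, 0.3, -3.5]
opening: 0.507
```

```bash
python3 - <<'E'
from ov import *
rel([(450,-392,186,-2)])
s=shot('side','s29.png');t=shot('top','t29.png');st=ctrl.observe()['tool_pos']
cv2.imwrite('pics/ov4.png',np.hstack([ov(s['img'],s,st[0],st[1]+1,st[2]-58,88,(320,90,410,185),4),ov(t['img'],t,st[0],st[1]+1,st[2]-58,88,(360,200,450,295),4)]))
E
```

```text
t 51.03 pos [ 450.4 -391.7  191.2] yaw -2.1 open 0.507 F [-0.4  0.3 -3.5]
shift [-0.04, 0.03, 0.52] turn [0.0, 0.0, -0.1]
```

View pics/ov4.png

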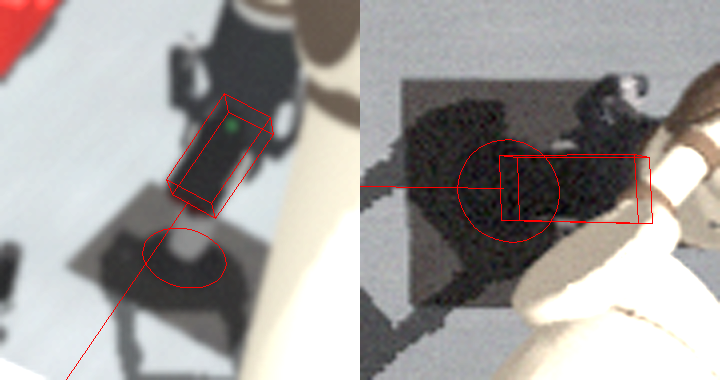

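Upright over the mat. Lowering to contact.

Request:
move_arm(
  plan=[
    [1, [0, 0, 0.1], [0, 0, 0]],
    [1, [0, 0, 0.2], [0, 0, 0]],
    [1, [0, 0, 0.3], [0, 0, 0]],
    [1, [0, 0, 0.4], [0, 0, 0]],
    [1, [0, 0, 0.5], [0, 0, 0]],
    [1, [0, 0, 0.55], [0, 0, 0]],
    [1, [0, 0, 0.55], [0, 0, 0]],
    [1, [0, 0, 0.55], [0, 0, 0]],
    [1, [0, 0, 0.55], [0, 0, 0]],
    [1, [0, 0, 0.55], [0, 0, 0]],
  ],
)

```text
time: 51.97
tool_pos: [450.6, -392.1, 186.4]
tool_rot: [[0.999, -0.037, 0.0], [-0.037, -0.999, -0.001], [0.001, 0.001, -1.0]]
force: [0.9, -0.1, -2.9]
opening: 0.505
```

Request:
move_arm(
  plan=[
    [1, [0, 0, 0.05], [0, 0, 0]],
    [1, [0, 0, 0.1], [0, 0, 0]],
    [1, [0, 0, 0.15], [0, 0, 0]],
    [1, [0, 0, 0.2], [0, 0, 0]],
    [1, [0, 0, 0.2], [0, 0, 0]],
    [1, [0, 0, 0.2], [0, 0, 0]],
    [1, [0, 0, 0.2], [0, 0, 0]],
    [1, [0, 0, 0.2], [0, 0, 0]],
    [1, [0, 0, 0.2], [0, 0, 0]],
    [1, [0, 0, 0.2], [0, 0, 0]],
  ],
)

```text
time: 52.8
tool_pos: [450.7, -392.2, 185.3]
tool_rot: [[0.999, -0.037, 0.001], [-0.037, -0.999, -0.002], [0.001, 0.002, -1.0]]
force: [-1.5, 2.8, 5.7]
opening: 0.508
```

Foot in contact (+5.7 N). Releasing fully, then straight up.

Request:
move_arm(
  plan=[
    [0.2, [0, 0, 0], [0, 0, 0]],
    [-0.3, [0, 0, 0], [0, 0, 0]],
    [-1, [0, 0, 0], [0, 0, 0]],
    [-1, [0, 0, 0], [0, 0, 0]],
    [-1, [0, 0, 0], [0, 0, 0]],
    [-1, [0, 0, 0], [0, 0, 0]],
    [-1, [0, 0, -1], [0, 0, 0]],
    [-1, [0, 0, -3], [0, 0, 0]],
    [-1, [0, 0, -6], [0, 0, 0]],
    [-1, [0, 0, -9], [0, 0, 0]],
  ],
)

```text
time: 53.63
tool_pos: [450.3, -391.6, 276.3]
tool_rot: [[0.999, -0.037, -0.0], [-0.037, -0.999, -0.001], [-0.0, 0.001, -1.0]]
force: [1.5, -0.6, -0.4]
opening: 1.002
```

Request:
move_arm(
  plan=[
    [-1, [0, 0, -3], [0, 0, 0]],
    [-1, [0, 0, -5], [0, 0, 0]],
    [-1, [-3, -2, -5], [0, 0, 0]],
    [-1, [-7, -4, -5], [0, 0, 0]],
    [-1, [-10, -7, -5], [0, 0, 0]],
    [-1, [-10, -10, -5], [0, 0, 0]],
    [-1, [-10, -13, -5], [0, 0, 0]],
    [-1, [-10, -16, -5], [0, 0, 0]],
    [-1, [-10, -18, -5], [0, 0, 0]],
    [-1, [-10, -18, -5], [0, 0, 0]],
  ],
)

```text
time: 54.47
tool_pos: [357.2, -205.1, 327.1]
tool_rot: [[0.999, -0.034, 0.001], [-0.034, -0.999, -0.001], [0.001, 0.0, -1.0]]
force: [-0.9, -0.3, -0.4]
opening: 1.002
```

```bash
python3 - <<'E'
from ov import *
rel([(450,-392,186,-2)])
s=shot('side','s30.png');t=shot('top','t30.png')
for p in (t,s):
  for k in ('scanner_mid','mat','lever_grip','shaft_a_mid','oil_bottle','bearing_race','spanner'):
    for d in viewer.mark_of(p,k)[:3]: X=w(p,d['xyz']);print(k,round(d['p'],2),np.round(X,1))
cv2.imwrite('pics/t30b.png',cv2.resize(t['img'][130:300,200:460],None,fx=3,fy=3,interpolation=cv2.INTER_CUBIC))
cv2.imwrite('pics/s30b.png',cv2.resize(s['img'][80:260,200:430],None,fx=3.3,fy=3.3,interpolation=cv2.INTER_CUBIC))
E
python3 barm.py t30.png
```

```text
t 54.47 pos [ 357.2 -205.1  327.1] yaw -2.0 open 1.002 F [-0.9 -0.3 -0.4]
shift [9.9, 18.35, 14.13] turn [0.0, -0.1, 0.0]
scanner_mid 0.96 [ 455.2 -382.2  127.7]
mat 0.81 [ 451.6 -393.8   -0.6]
lever_grip 0.62 [ 546.6 -209.3   77.8]
shaft_a_mid 0.77 [484.2  -7.4  77.4]
shaft_a_mid 0.67 [678.2 351.   58.9]
oil_bottle 0.82 [730.3 142.3  -2.5]
bearing_race 0.61 [776.6  -7.8   2.5]
spanner 0.88 [ 766.3 -228.8   -5.7]
spanner 0.32 [544.1 -93.4  22.3]
scanner_mid 0.6 [ 452.1 -390.7  128.8]
mat 0.68 [ 4.443e+02 -3.877e+02  1.000e-01]
lever_grip 0.75 [ 539.1 -209.6   79.6]
shaft_a_mid 0.91 [529.9 542.8  65.1]
shaft_a_mid 0.89 [479.3  -5.5  77.7]
shaft_a_mid 0.78 [682.5 350.6  63.2]
oil_bottle 0.97 [728.6 139.8   2. ]
bearing_race 0.5 [776.5 -10.2   2.2]
spanner 0.61 [ 764.8 -226.7    0. ]
spanner 0.2 [728.9 142.2   1. ]
t30.png (np.float64(21.5), np.float64(21.384651241195776), np.float32(148.66237)) (np.float64(21.25), np.float64(21.190590541809005), np.float32(146.38506))
```

View pics/t30b.png

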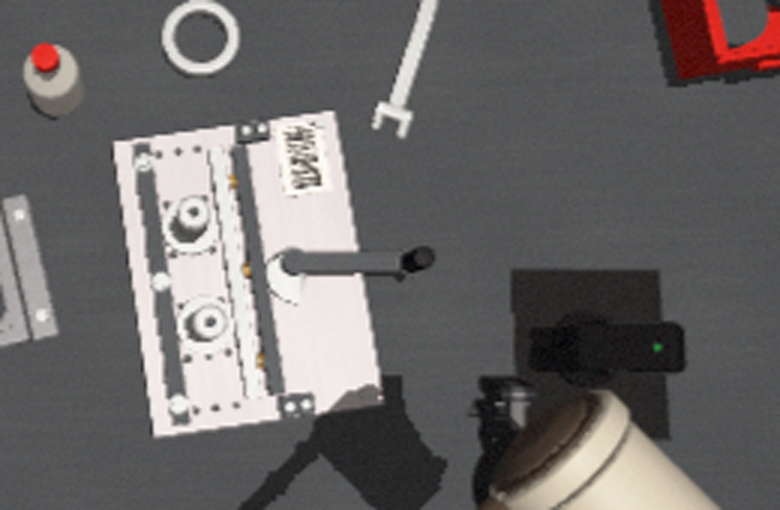

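View pics/s30b.png

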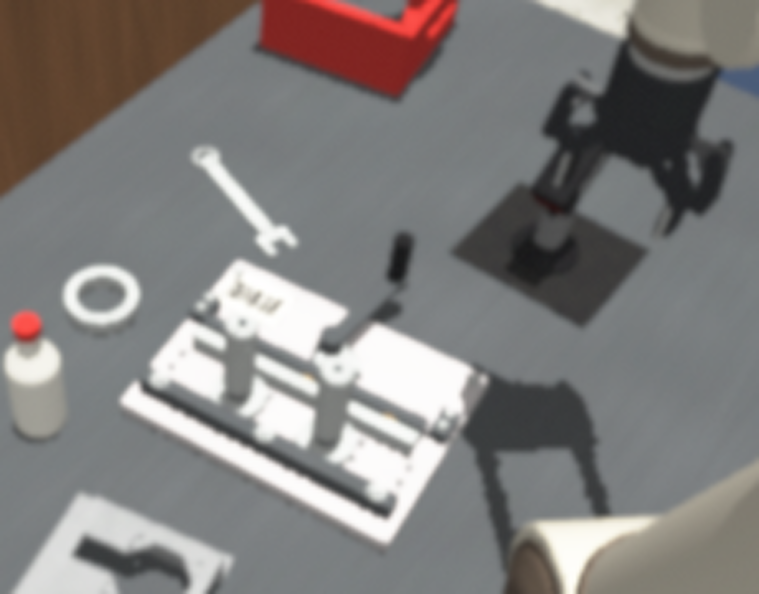

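```bash
python3 -c "
from h import *
print(ctrl.close_job())"
```

```text
the job is handed in; nothing more can be done
None
```

The job is handed in at about 55 s of robot time. All the steps were carried out, but no verdict was reported.

- **Lever and shafts:** I opened the lever to about 0.01 rad. Both shafts in the rack came out through the wide ends of their slots. They now stand in the channel at about ±50 mm from its middle, and no third shaft was in the rack.
- **Clamping:** I turned the lever until the clamp bar stopped moving in the pictures, then on to about 1.30 rad. I worked out the spring squeeze at about 2.5 mm (±0.4) from the lever angle and how far the bar had moved. It was not measured directly.
- **Scanner:** It had been knocked about 40 mm aside before I took it, so I located it again first. I held it still about 17 cm from the ticket for over 2.5 s. The trained networks and the outline fit put its heading at 88–96°, which keeps the beam within about 12 mm of the ticket's middle. I then stood it back on the mat.
- **Last checks:** In the final pictures the shafts are upright against the rail, and the bar and lever are unchanged. The scanner stands about 6 mm from the mat's middle. The bottle, bearing race, spanner and turquoise look-alikes are where they started, and the arm is clear.
- **Disagreements:**
  - The handle read directly from one picture gave a lever angle of 1.27 rad, against 1.30 from the arm. That is about 0.3 mm of squeeze, still inside the 2 to 3 mm band.
  - The networks' scanner and ticket points scattered by about 5 mm.
  - In the last pictures the networks marked only one of the two shafts. Both are plain in the images.

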